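Unlock the marking head with the ratchet, load the jig and lock up again

TASK

Load the laser marker's jig: throw the direction lever of the blue-handled ratchet over to its loosening side, slacken the head's locking bolt with it by about an eighth of a turn or more, and swing the marking head well clear of the jig. Then lay every brass blank on the bench flat and face up inside a painted outline of its own, swing the head back over the jig fully against its stop, throw the lever back to tightening and tighten the bolt fully home. Leave the red case, the dark stone and the brass spoon where they are.

Things in the scene. Friction and masses are not known exactly. Their poses are not given: they have to be found in the camera images.
- post_axis (a point): Point on the upright axis shared by post, swing arm, locking bolt and ratchet, at handle height (222 mm above the bench). Its axes are the station's (x away from the robot, y left, turned by the station's yaw). Round things on it: post 56 mm thick, arm hub 74 mm (to 195 mm high), ratchet head 80 mm (206 to 240 mm high), hexagon bolt end with a red index line (to 255 mm high)
- ratchet (a joint): Ratchet handle's angle (rad) about the post axis from the station's x axis, counter-clockwise from above; range 0 to 2.05; stays where left. Needs 2 to 4 N at the grip when clicking, 5 to 10 N when turning the bolt. Stays on the bolt. Coarse teeth: up to 0.4 rad of free play before it bites; if one swing is not enough, swing back (it clicks) and swing again
- grip (a point): Centre line of the ratchet's round blue handle, 150 mm from the post axis, 222 mm above the bench; its x points out along the handle. Handle level, 27 mm thick, from 78 to 203 mm from the axis, nothing close under or over it: take it from above across its thickness and follow the arc about the post axis
- lever (a joint): Direction lever on the ratchet, angle (rad) to the handle. -0.5 = tab thrown clockwise seen from above (red spot's side): ratchet TIGHTENS, turning the bolt clockwise, clicking freely the other way. +0.5 = tab thrown counter-clockwise (green spot's side): it LOOSENS, turning the bolt counter-clockwise. Takes about 3 N at the tab, stays where left; starts tightening
- lever_tab (a point): Middle of the lever's upright black thumb tab, 14 x 10 mm, from 246 to 272 mm above the bench (steel below it up to 248 mm). It is 38 mm from the lever's pivot, which is on the handle's line 48 mm from the post axis; at lever angle 0 it points out along the handle. Throw it by pushing the tab sideways, e.g. between half-open fingers
- bolt (a joint): Angle (rad) of the locking bolt: 0 = fully tight (a firm stop), grows as it is slackened counter-clockwise from above; at 0.8 it is an eighth of a turn slack. It draws locking dogs into the arm hub: the arm is locked at its stop (about 0.03 rad of play) until about 0.45, free above, and the bolt goes home only with the arm at its stop. It stays where it is left
- swing (a joint): Angle (rad) of the swing arm with the marking head: 0 = over the jig, against its stop, the arm pointing 75 degrees clockwise of the station's x axis; grows counter-clockwise from above to 1.35 (away to the far side). Clear of the jig from about 1.15. With the bolt slack it moves at 1 to 3 N at the knob and stays where left; with the bolt tight it is clamped
- knob (a point): Black round hand knob standing on the swing arm: 26 mm thick, from 196 to 236 mm above the bench, 150 mm from the post axis; the point is in it, 218 mm up; arm's upper face 184 mm up. Its x points out along the arm. The head begins 207 mm from the axis and is 218 mm high, so close the fingers across the arm
- lens (a point): Lower face of the black lens under the aluminium marking head (105 x 98 x 82 mm), 260 mm from the post axis and 106 mm above the bench, on the swing arm; above the middle of the jig when the arm is at 0
- blank0: Loose name-plate blank 1 of 4 (some absent; all alike, any outline will do): flat brass block 46 (x) x 84 (y) x 12 mm thick (z), about 250 g, dark panel on its upper face. Starts flat on the bench right of the station, long side roughly along y. Origin: centre of its underside. Take it from above across its 46 mm width
- blank1: Loose name-plate blank 2 of 4 (some absent; all alike, any outline will do): flat brass block 46 (x) x 84 (y) x 12 mm thick (z), about 250 g, dark panel on its upper face. Starts flat on the bench right of the station, long side roughly along y. Origin: centre of its underside. Take it from above across its 46 mm width
- blank2: Loose name-plate blank 3 of 4 (some absent; all alike, any outline will do): flat brass block 46 (x) x 84 (y) x 12 mm thick (z), about 250 g, dark panel on its upper face. Starts flat on the bench right of the station, long side roughly along y. Origin: centre of its underside. Take it from above across its 46 mm width
- blank3: Loose name-plate blank 4 of 4 (some absent; all alike, any outline will do): flat brass block 46 (x) x 84 (y) x 12 mm thick (z), about 250 g, dark panel on its upper face. Starts flat on the bench right of the station, long side roughly along y. Origin: centre of its underside. Take it from above across its 46 mm width
- outline0 (a point): Centre of painted outline 1 of 4, on the dark jig board's surface 20 mm above the bench: a white frame, inside 58 (x) x 96 (y) mm, 6 mm larger than a blank all round; flat, no walls. Axes as the station's; a blank lies with its y along the outline's y. The four stand 112 mm apart in x, 100 mm in y
- outline1 (a point): Centre of painted outline 2 of 4, on the dark jig board's surface 20 mm above the bench: a white frame, inside 58 (x) x 96 (y) mm, 6 mm larger than a blank all round; flat, no walls. Axes as the station's; a blank lies with its y along the outline's y. The four stand 112 mm apart in x, 100 mm in y
- outline2 (a point): Centre of painted outline 3 of 4, on the dark jig board's surface 20 mm above the bench: a white frame, inside 58 (x) x 96 (y) mm, 6 mm larger than a blank all round; flat, no walls. Axes as the station's; a blank lies with its y along the outline's y. The four stand 112 mm apart in x, 100 mm in y
- outline3 (a point): Centre of painted outline 4 of 4, on the dark jig board's surface 20 mm above the bench: a white frame, inside 58 (x) x 96 (y) mm, 6 mm larger than a blank all round; flat, no walls. Axes as the station's; a blank lies with its y along the outline's y. The four stand 112 mm apart in x, 100 mm in y
- case: Bystander: red zip case, 75 x 165 x 50 mm, lying behind the jig; origin under its centre. Leave alone
- stone: Bystander: dark honing stone, 36 x 100 x 18 mm, flat; origin under its centre. Leave alone
- ladle: Bystander: brass spoon, 190 mm long, flat on the bench behind and left of the station. Leave alone

How it is judged:
On the way, in this order (a step that is already met when the one before it is completed fails the run):
1. the direction lever is thrown over to the loosening side (lever above 0.3 rad) (value of joint lever above 0.3 rad), for 0.2 s.
2. the locking bolt is slackened by nearly an eighth of a turn or more (bolt above 0.7 rad) (value of joint bolt above 0.7 rad), for 0.2 s.
3. the marking head is swung clear of the jig (swing above 1.1 rad) (value of joint swing above 1.1 rad), for 0.2 s.
4. every blank lies released, flat inside an outline of its own (((horizontal distance between blank0 and outline0 below 0.012 m and angle between the y axis of blank0 and the y axis of outline0, either way round below 0.17 rad) or (horizontal distance between blank0 and outline1 below 0.012 m and angle between the y axis of blank0 and the y axis of outline1, either way round below 0.17 rad) or (horizontal distance between blank0 and outline2 below 0.012 m and angle between the y axis of blank0 and the y axis of outline2, either way round below 0.17 rad) or (horizontal distance between blank0 and outline3 below 0.012 m and angle between the y axis of blank0 and the y axis of outline3, either way round below 0.17 rad)) and height (world z) of blank0 between 0.014 and 0.027 m and angle between each of blank0, blank1, blank2, blank3's own z axis and vertical below 0.1 rad and contact force between each of blank0, blank1, blank2, blank3 and the fingers below 0.3 N and linear speed of each of blank0, blank1, blank2, blank3 below 0.03 m/s and ((horizontal distance between blank1 and outline0 below 0.012 m and angle between the y axis of blank1 and the y axis of outline0, either way round below 0.17 rad) or (horizontal distance between blank1 and outline1 below 0.012 m and angle between the y axis of blank1 and the y axis of outline1, either way round below 0.17 rad) or (horizontal distance between blank1 and outline2 below 0.012 m and angle between the y axis of blank1 and the y axis of outline2, either way round below 0.17 rad) or (horizontal distance between blank1 and outline3 below 0.012 m and angle between the y axis of blank1 and the y axis of outline3, either way round below 0.17 rad)) and height (world z) of blank1 between 0.014 and 0.027 m and ((horizontal distance between blank2 and outline0 below 0.012 m and angle between the y axis of blank2 and the y axis of outline0, either way round below 0.17 rad) or (horizontal distance between blank2 and outline1 below 0.012 m and angle between the y axis of blank2 and the y axis of outline1, either way round below 0.17 rad) or (horizontal distance between blank2 and outline2 below 0.012 m and angle between the y axis of blank2 and the y axis of outline2, either way round below 0.17 rad) or (horizontal distance between blank2 and outline3 below 0.012 m and angle between the y axis of blank2 and the y axis of outline3, either way round below 0.17 rad)) and height (world z) of blank2 between 0.014 and 0.027 m and ((horizontal distance between blank3 and outline0 below 0.012 m and angle between the y axis of blank3 and the y axis of outline0, either way round below 0.17 rad) or (horizontal distance between blank3 and outline1 below 0.012 m and angle between the y axis of blank3 and the y axis of outline1, either way round below 0.17 rad) or (horizontal distance between blank3 and outline2 below 0.012 m and angle between the y axis of blank3 and the y axis of outline2, either way round below 0.17 rad) or (horizontal distance between blank3 and outline3 below 0.012 m and angle between the y axis of blank3 and the y axis of outline3, either way round below 0.17 rad)) and height (world z) of blank3 between 0.014 and 0.027 m), for 0.2 s.
5. the head is back over the jig against its stop (swing below 0.05 rad) (value of joint swing below 0.05 rad), for 0.2 s.
6. the direction lever is back on the tightening side (lever below -0.3 rad) (value of joint lever below -0.3 rad), for 0.2 s.
7. the bolt is tight again (bolt below 0.1 rad) (value of joint bolt below 0.1 rad), for 0.2 s.
At the end, for the whole second after the job is handed in: Every blank lies flat, face up and at rest inside an outline of its own (centre within 12 mm, turned less than 0.17 rad); head over the jig against its stop (within 0.05 rad), lever on the tightening side (below -0.3 rad), bolt fully tight (within 0.1 rad) (all of step 4 and value of joint swing below 0.05 rad and value of joint lever below -0.3 rad and value of joint bolt below 0.1 rad); the robot touches nothing.
It fails at once if the red case is pushed more than 40 mm (distance of case from where it was at the start of the episode above 0.04 m).
It fails at once if the dark stone is pushed more than 40 mm (distance of stone from where it was at the start of the episode above 0.04 m).
It fails at once if the brass spoon is pushed more than 40 mm (distance of ladle from where it was at the start of the episode above 0.04 m).
Of blank0, blank1, blank2, blank3 only 2 to 4 are there at a start; the rules pass over those that are not, and their reading is None.
At some moment in a run one of blank0, blank1, blank2, blank3 may be knocked a few centimetres aside while the robot is not near it.
Once in a run the grip may slacken for a moment while it holds something.
It also fails if it takes over 210 s, if anything falls off the work surface, if the arm or the gripper's body presses on something with over 40 N, if the wrist force passes 120 N, or if a joint passes its speed limit or range.

ROBOT

A 6-joint arm with a two-finger parallel gripper is mounted at the origin on the work surface. World frame = base frame: x ahead of the robot, y to its left, z up, the work surface at z = 0. Lengths are in m, angles in rad, forces in N, time in s.
With the tool pointing down it reaches from about 0.225 to 0.875 m from the base axis. Payload 3.4 kg.
Tool frame: the origin (TCP) lies at the very end of the fingers, on their centre line; the grasp point (between the pads) lies 19 mm behind it (grasp_offset is the distance from the TCP to the grasp point, in m); y points along the fingers, z is the direction in which the jaws open and shut, and the axes are right-handed (so a half turn about y gives the same grasp; the last joint's range is limited). The gripper opens to 85 mm and grips with 20 to 120 N. Pads are 22 mm wide; open, the fingers measure 114 mm over their backs; the gripper's body (76 mm by 85 mm) begins 54 mm behind the grasp point. The pads swing forward as they close: fully open they stand 13 mm farther back than shut.
Start: joints at [-1.415, 0.276, 1.505, -0, 1.361, -0.121], TCP at [0.157, -0.553, 0.231] pointing down, gripper open.
Joint ranges: [-2.89, 2.89], [-0.75, 2.08], [0.22, 2.7], [-1.18, 4.32], [0.11, 2.71], [-2.7, 2.7]. Speed limits (rad/s): [2.57, 2.57, 3.14, 3.14, 3.14, 3.14].

INTERFACE

Orientations are given as a unit quaternion [w, x, y, z].
In Python, from rig import get_state, get_image, sign_off, grasp_offset gives the robot as it stands.
- The arm moves only by the shell command python3 -m jog 'ROWS' [FORCE]. ROWS is JSON, one flat list of numbers, 7 for each row, row after row: the closure in counts, from 0 (fully open) to 255 (shut), then the shift along the tool's x, y, z in cm, then the turn, a rotation vector about the tool's x, y, z in units of 8 degrees (1.0 is 8 degrees). In form: [jaw, tx, ty, tz, rx, ry, rz, jaw, tx, ty, tz, rx, ry, rz, ...]. A call has 1 to 12 rows; each row is the pose to reach, as a shift and turn from the pose commanded when the call began, along the tool's axes at that moment; what a row does not reach only later rows make up. A row lasts 1/8 s, in which the tool goes at most 62.5 mm and 10.7 degrees, less where a joint would pass 70% of its speed; a pose out of reach is approached as far as the arm can. A call with a gripper value outside its range is refused whole. The fingers move at their own pace and stop on an object; FORCE is the grip in N (left out, the last holds). Time passes only in rows, so rows that repeat a pose let the fingers close. It gives the time, the measured TCP pose, the force and the opening at its end, in the units of the state.
- get_state(): the state, without advancing time (a new reading comes with each control period).
- get_image(name): name is "side" or "top" or "wrist"; returns a dict with "color" (480x640x3 uint8, blue, green, red), "mtx" (3x3 intrinsics, pixels), "R" (3x3) and "t" (3): a world point X has camera coordinates R X + t; the wrist camera has in their place "tool_from_camera" (4x4, takes a point from camera to tool coordinates, whose origin is the TCP and whose axes are the tool frame's). Camera axes: x right, y down, z forward; pixel columns grow to the right and rows downward; lengths in m; the calibration is good to about 2 mm. A picture is of the moment at which its call begins: read the wrist's pose just before it. There is no depth.
- sign_off(): hands the job in, once; it reports no verdict.
The state is a dict: "clock": time; "qpos": joint angles; "qd": joint speeds; "effort": joint torques, N m; "position": TCP position; "ee_rot": TCP orientation; "contact_force": force on the tool from outside, world axes, zero at the start; "moment": the same for the moment, N m; "width": finger opening in m.
Only numpy, scipy, OpenCV 4.12 (cv2) and the standard library are available. Lean on these libraries where they do the work, as an engineer would, in place of code of your own. Each camera call takes 0.05 s, during which the arm holds its last target.

## Working session

There is one attempt and no reset: what is moved stays moved. The work goes in short steps, Python scripts to look and compute and a shell command to move; the robot and the scene stay as the last step left them, time stands still between calls to the robot, and variables do not carry over. Pictures are saved under pics/ and viewed, and the job is handed in when it is done.

```bash
ls; mkdir -p pics
python3 - <<'E'
from rig import *
import cv2
s=get_state(); print(s, grasp_offset)
for n in ["side","top","wrist"]:
    d=get_image(n); cv2.imwrite(f"pics/{n}0.png",d["color"]); print(n,d["mtx"].tolist(),[d[k].tolist() if hasattr(d[k],'tolist') else d[k] for k in d if k not in("color","mtx")])
E
```

```text
pics
{'clock': 0.0, 'qpos': array([-1.41502170e+00,  2.76577297e-01,  1.50613272e+00, -1.92409063e-05,
        1.36064585e+00, -1.21008879e-01]), 'qd': array([ 0.00020837,  0.00090727, -0.00014446,  0.00058895, -0.00046698,
        0.00134711]), 'effort': array([-2.67562355e-04, -4.16776049e+01, -2.45807594e+01, -8.27057174e-04,
        1.07915921e-02, -2.15332648e-05]), 'position': array([ 0.15702955, -0.55261097,  0.23044994]), 'ee_rot': array([ 0.09752956, -0.09756454,  0.70096894, -0.69972258]), 'contact_force': array([ 0.40080258,  0.59764587, -0.35788111]), 'moment': array([-0.00401982, -0.01752008,  0.05172636]), 'width': 0.08525574832586424} 0.0187
side [[465.7656161689349, 0.0, 322.01865836353767], [0.0, 465.7656161689349, 232.28287597124765], [0.0, 0.0, 1.0]] [[[-0.8906772841896303, -0.45427025705922747, -0.01823482876058208], [-0.2357912437453206, 0.49585941720053833, -0.8357786356126705], [0.3887112872063521, -0.7401094323982675, -0.5487636679605301]], [0.5619681541342242, 0.2666146679836566, 0.9803509004146185]]
top [[500.17076936099454, 0.0, 323.8498929959033], [0.0, 500.17076936099454, 239.35162894558644], [0.0, 0.0, 1.0]] [[[-0.008120394435075116, -0.9999586711987436, -0.004088409062429691], [-0.9833578446457379, 0.008727535816994952, -0.18146950017083288], [0.18149768199045319, 0.0025467652043378946, -0.983388074678093]], [0.028403472713209855, 0.6150521649568528, 1.152152927982955]]
wrist [[412.7045509561094, 0.0, 323.2576195430461], [0.0, 412.7045509561094, 239.68302511568604], [0.0, 0.0, 1.0]] [[[0.001255452141662733, 0.9620249846764657, 0.2729585182736849, -0.06965396452324038], [-0.0002711204010668834, -0.27295839590167525, 0.9620258003819397, -0.14352390299773193], [0.9999991751664834, -0.0012817819743733436, -8.186160303777267e-05, -0.00019363016995366245], [0.0, 0.0, 0.0, 1.0]]]
```

View pics/top0.png

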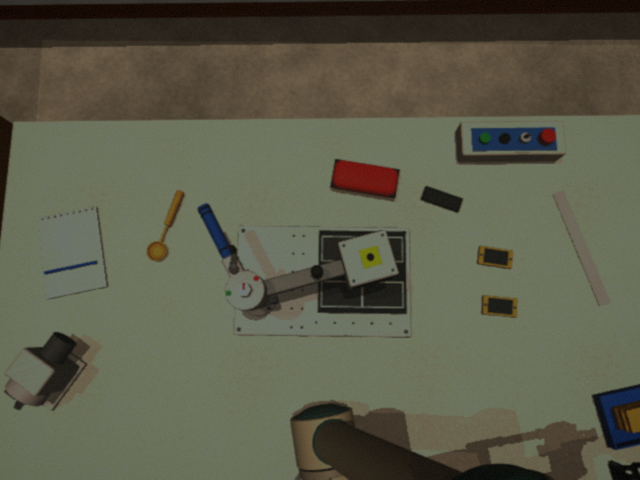

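View pics/side0.png

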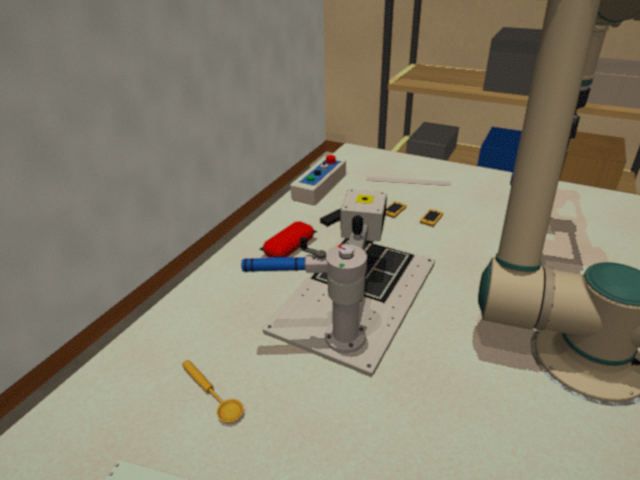

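View pics/wrist0.png

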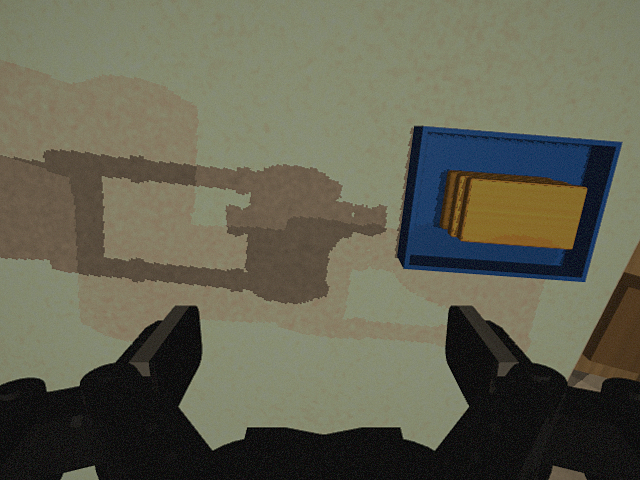

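The top view shows the post at about (246,288), the handle running to (205,208), the knob at (316,272), two blanks at (494,257) and (499,306), the case at (365,178), the stone at (442,198) and the spoon at (165,225). The blue tray at the lower right holds plain plates. I'll zoom in and measure.

```bash
cat > h.py <<'E'
import numpy as np, cv2
from rig import *
from scipy.spatial.transform import Rotation as Ro
def rot(q): return Ro.from_quat([q[1],q[2],q[3],q[0]])
def cam(name):
    s=get_state(); d=get_image(name)
    K=d["mtx"]
    if "R" in d: R=np.array(d["R"]);t=np.array(d["t"])
    else:
        T=np.array(d["tool_from_camera"]); Rw=rot(s["ee_rot"]).as_matrix()
        Rc=Rw@T[:3,:3]; tc=Rw@T[:3,3]+s["position"]; R=Rc.T; t=-Rc.T@tc
    return d["color"],np.array(K),R,t
def px2w(K,R,t,uv,z):
    c=-R.T@t; r=R.T@np.linalg.solve(K,np.array([uv[0],uv[1],1.])); return c+r*(z-c[2])/r[2]
def w2px(K,R,t,X):
    p=K@(R@np.array(X)+t); return p[:2]/p[2]
def crop(im,x,y,w,h,f,name):
    cv2.imwrite(name,cv2.resize(im[y:y+h,x:x+w],None,fx=f,fy=f,interpolation=cv2.INTER_CUBIC))
def goto(p,R3=None):
    """tool-frame rows (cm, 8deg) from current *measured* pose to world p with rotation matrix R3"""
    s=get_state(); R=rot(s["ee_rot"])
    d=R.inv().apply(np.array(p)-s["position"])*100
    rv=np.zeros(3)
    if R3 is not None: rv=(R.inv()*Ro.from_matrix(R3)).as_rotvec()/np.radians(8)
    return d,rv
E
python3 - <<'E'
from h import *
im,K,R,t=cam("top")
crop(im,190,140,200,150,4,"pics/t1.png"); crop(im,310,210,200,150,4,"pics/t2.png")
for n,uv,z in [("post",(246,288),.25),("knob",(316,271),.236),("handle end",(205,208),.222),("b1",(494,257),.012),("b2",(499,306),.012)]:
    print(n,px2w(K,R,t,uv,z))
E
```

```text
post [0.48255786 0.17823631 0.25      ]
knob [0.5170097  0.03915619 0.236     ]
handle end [0.65404787 0.2724661  0.222     ]
b1 [ 0.57507513 -0.39942216  0.012     ]
b2 [ 0.45411401 -0.40318164  0.012     ]
```

View pics/t1.png

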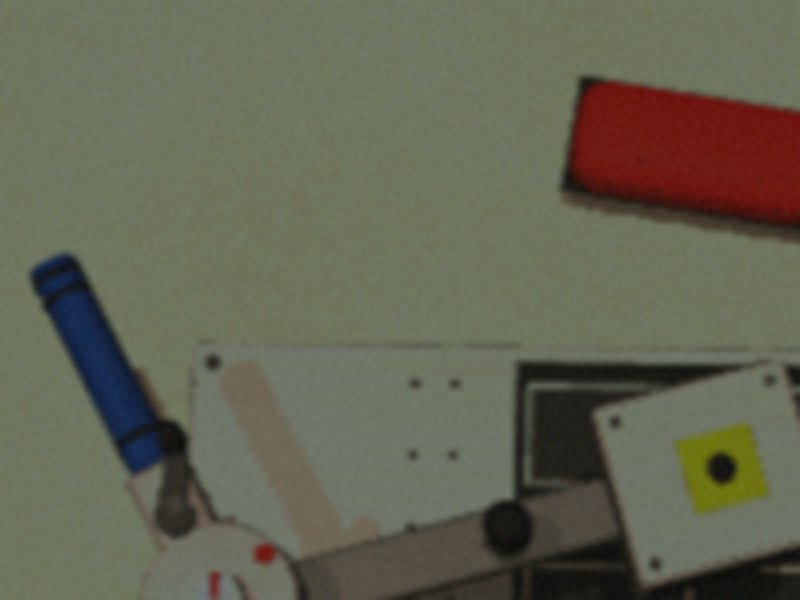

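View pics/t2.png

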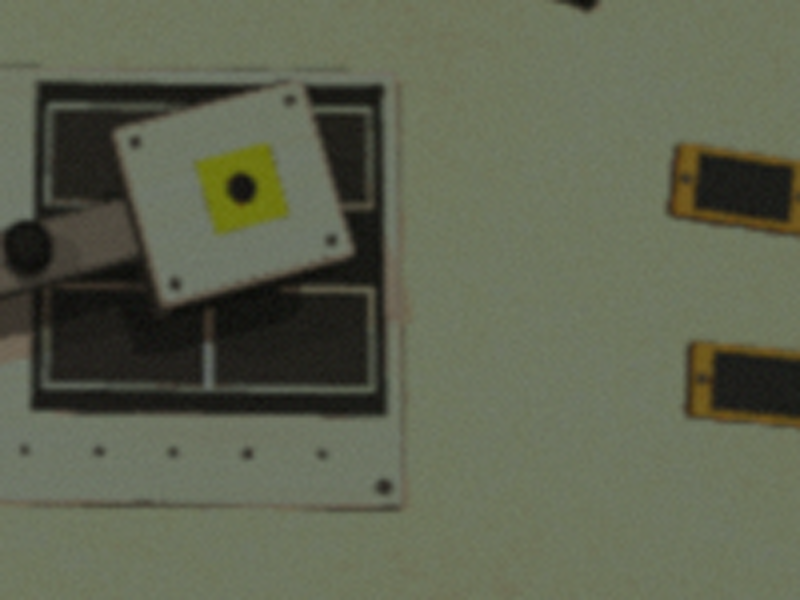

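Run:
```python
from h import *
im,K,R,t=cam("top")
crop(im,200,250,100,75,8,"pics/t3.png"); crop(im,460,220,100,110,6,"pics/t4.png")
from scipy.optimize import least_squares
f=lambda u,v:(310+u/4-.4,210+v/4-.4)
P={"TL":f(45,104),"TR":f(375,112),"BL":f(44,388),"BR":f(376,390)}
W={k:px2w(K,R,t,v,.02) for k,v in P.items()}
print(W); c=sum(W.values())/4; print("jig c",c)
print("yaw x",[np.degrees(np.arctan2(*( (W[a]-W[b])[1::-1]))) for a,b in(("TL","BL"),("TR","BR"))],"yaw y",[np.degrees(np.arctan2(*( (W[a]-W[b])[1::-1])))-90 for a,b in(("TL","TR"),("BL","BR"))])
print("headdot",px2w(K,R,t,f(241,187),.218),"knob",px2w(K,R,t,f(27,246),.236))
```

```text
{'TL': array([0.63155573, 0.0306748 , 0.02      ]), 'TR': array([ 0.6246551 , -0.17471139,  0.02      ]), 'BL': array([0.45589398, 0.03251758, 0.02      ]), 'BR': array([ 0.45301293, -0.16897502,  0.02      ])}
jig c [ 0.54127943 -0.07012351  0.02      ]
yaw x [np.float64(-0.6010376066806508), np.float64(-1.9141435749031324)] yaw y [np.float64(-1.9243172289564257), np.float64(-0.8191881798009035)]
headdot [ 0.54874388 -0.07233555  0.218     ] knob [0.51679982 0.03844771 0.236     ]
```

View pics/t3.png

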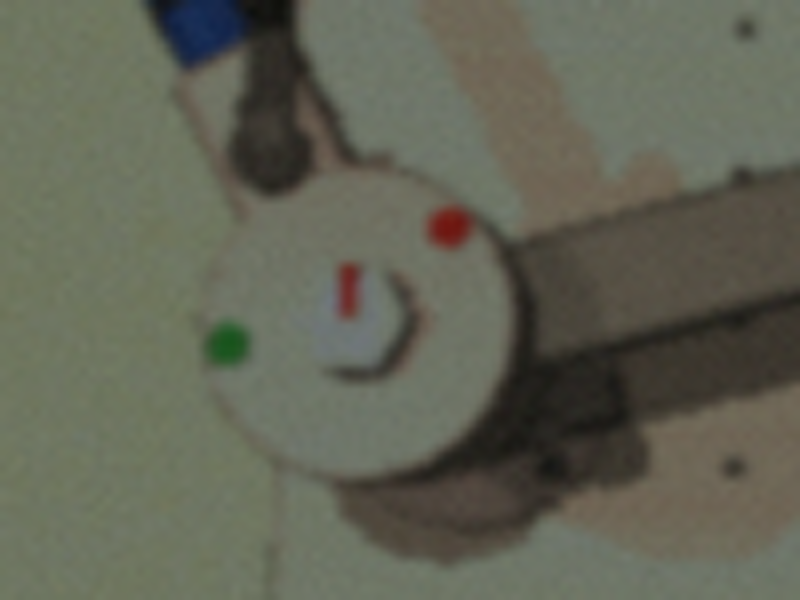

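View pics/t4.png

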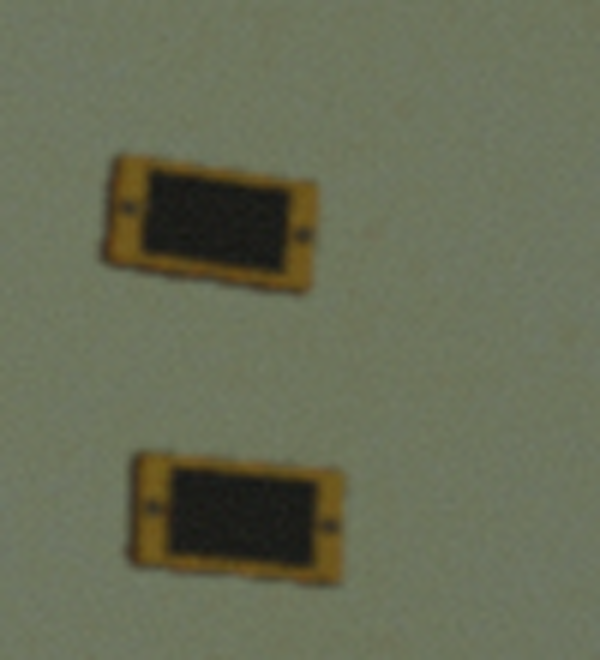

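Run:
```python
from h import *
im,K,R,t=cam("top")
p=px2w(K,R,t,(245-.4,290.1-.4),.24); print("post",p)
print("bolt top",px2w(K,R,t,(200+360/8-.4,250+325/8-.4),.255))
print("lever pivot",px2w(K,R,t,(200+272/8-.4,250+155/8-.4),.25),"tab",px2w(K,R,t,(190+172/4,140+436/4),.272))
h1=px2w(K,R,t,(190+54/4,140+262/4),.222);h2=px2w(K,R,t,(190+148/4-.3,140+460/4),.222)
print("handle",h1,h2,np.arctan2(*(h1-h2)[1::-1]),np.hypot(*(h1-p)[:2]),np.hypot(*(h2-p)[:2]),np.arctan2(*(h1-p)[1::-1]))
for n,m in (("b1",[(128,207),(304,235)]),("b2",[(152,508),(330,525)])):
    a,b=[px2w(K,R,t,(460+u/6-.4,220+v/6-.4),.012) for u,v in m]; print(n,(a+b)/2,np.degrees(np.arctan2(*(a-b)[1::-1]))-90)
# blob check
```

```text
post [0.48004383 0.18256858 0.24      ]
bolt top [0.47775201 0.18012166 0.255     ]
lever pivot [0.5208248  0.20384288 0.25      ] tab [0.5577084  0.20193997 0.272     ]
handle [0.65949985 0.27582077 0.222     ] [0.5535561  0.22401841 0.222     ] 0.4547775191975409 0.20223855511301214 0.08439278708888193 0.47923441894765
b1 [ 0.57646952 -0.40345996  0.012     ] -9.735940636703347
b2 [ 0.45486814 -0.40508416  0.012     ] -5.932840238235329
```

```bash
cat >> h.py <<'E'
def Rd(phi): # tool down, jaw axis at angle phi
    c,s=np.cos(phi),np.sin(phi)
    return np.array([[s,0,c],[-c,0,s],[0,-1,0.]])
def phi():
    z=rot(get_state()["ee_rot"]).as_matrix()[:,2]; return np.arctan2(z[1],z[0])
def near(ph):
    """equivalent jaw angle (mod pi) - returns both with wrist estimate"""
    return ph
def plan(p,ph):
    d,rv=goto(p,Rd(ph)); print("d",np.round(d,2),"rv",np.round(rv,3))
E
python3 - <<'E'
from h import *
print(phi(), rot(get_state()["ee_rot"]).as_matrix())
s=get_state(); print("q1-q6-phi",s["qpos"][0]-s["qpos"][5]-phi(),"q1+q6-phi",s["qpos"][0]+s["qpos"][5]-phi())
for ph in (2.04,-1.10): plan((.553,.21,.40),ph)
E
```

```text
-1.2940066957847745 [[-9.61937699e-01 -8.22450292e-05  2.73268837e-01]
 [-2.73268835e-01  6.08997729e-04 -9.61937510e-01]
 [-8.73055223e-05 -9.99999811e-01 -6.08292877e-04]]
q1-q6-phi 2.803226518688362e-06 q1+q6-phi -0.24197585485197037
d [-58.93 -16.86 -62.58] rv [2.0000e-03 2.1122e+01 6.0000e-03]
d [-58.93 -16.86 -62.58] rv [ 4.000e-03 -1.389e+00 -1.000e-03]
```

```bash
python3 -m jog '[0,0,-17,0,0,0,0, 0,0,-17,0,0,0,0, 0,0,-17,0,0,0,0, 0,0,-17,0,0,0,0, 0,-58.9,-17,-62.6,0,-1.39,0, 0,-58.9,-17,-62.6,0,-1.39,0, 0,-58.9,-17,-62.6,0,-1.39,0, 0,-58.9,-17,-62.6,0,-1.39,0, 0,-58.9,-17,-62.6,0,-1.39,0, 0,-58.9,-17,-62.6,0,-1.39,0, 0,-58.9,-17,-62.6,0,-1.39,0, 0,-58.9,-17,-62.6,0,-1.39,0]' 40
python3 - <<'E'
from h import *
plan((.553,.21,.40),-1.1)
E
```

```text
clock: 1.8
position: [0.3873, -0.1071, 0.4001]
ee_rot: [0.164, -0.165, 0.688, -0.687]
contact_force: [0.9, -1.3, 1.1]
width: 0.0854
d [-29.15   0.   -20.76] rv [ 0.006 -0.002  0.006]
```

```bash
python3 -m jog '[0,-29.15,0,-20.8,0,0,0, 0,-29.15,0,-20.8,0,0,0, 0,-29.15,0,-20.8,0,0,0, 0,-29.15,0,-20.8,0,0,0, 0,-29.15,0,-20.8,0,0,0, 0,-29.15,0,-20.8,0,0,0, 0,-29.15,0,-20.8,0,0,0, 0,-29.15,0,-20.8,0,0,0]'
python3 - <<'E'
from h import *
plan((.553,.21,.40),-1.1)
im,K,R,t=cam("wrist"); cv2.imwrite("pics/w1.png",im)
E
```

```text
clock: 2.8
position: [0.552, 0.2079, 0.4]
ee_rot: [-0.164, 0.166, -0.687, 0.688]
contact_force: [0.1, 0.3, 0.3]
width: 0.0854
d [-0.18  0.   -0.14] rv [-0.001  0.002  0.022]
```

View pics/w1.png

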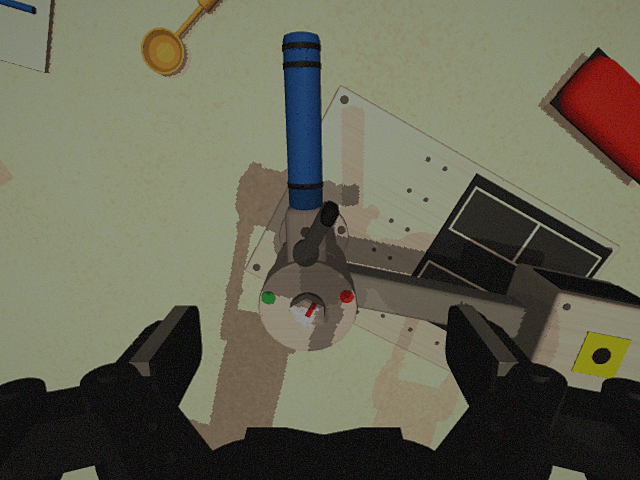

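The wrist view shows the ratchet head at about (307,305), the handle from (301,38) to (306,200), and the lever tab at (331,211), thrown to the red side.

Run:
```python
from h import *
im,K,R,t=cam("wrist")
g=lambda u,v,z:px2w(K,R,t,(u,v),z)
post=g(307.5,305,.24); h1=g(301.5,36,.222); h2=g(306,200,.222); tab=g(331,210,.272); spoon=0
print(post,"end",h1,h2,"tab",tab,"hexc",g(309,308,.255),"knob?")
print("handle ang",np.arctan2(*(h1-h2)[1::-1]),np.arctan2(*(h1-post)[1::-1]),np.hypot(*(h1-post)[:2]),np.hypot(*(h2-post)[:2]))
T=g(301.5,36,.222)
crop(im,230,180,150,180,5,"pics/w1c.png")
# predicted
P=np.array([.480,.182]); 
for a in (.45,.47,.49):
    u=np.array([np.cos(a),np.sin(a)]); pv=P+.048*u; tb=pv+.038*np.array([np.cos(a-.5),np.sin(a-.5)])
    print(a,"tab pred",tb, "px tab",w2px(K,R,t,[*tb,.272]),"post",w2px(K,R,t,[*P,.24]),"end",w2px(K,R,t,[*(P+.203*u),.222]))
```

```text
[0.48244968 0.18650223 0.24      ] end [0.6596279  0.27942156 0.222     ] [0.55513416 0.22441855 0.222     ] tab [0.56580071 0.20873875 0.272     ] hexc [0.48722954 0.18697649 0.255     ] knob?
handle ang 0.4845251626749061 0.4830078161026118 0.2000653059698237 0.08197976231925243
0.45 tab pred [0.56117397 0.20097914] px tab [338.07907355 221.06601117] post [311.16740961 309.80933272] end [314.96281611  38.00668216]
0.47 tab pred [0.56077818 0.20259871] px tab [335.68507824 220.52101658] post [311.16740961 309.80933272] end [309.26132868  37.95044724]
0.49 tab pred [0.56035008 0.20421005] px tab [333.27824136 220.02250867] post [311.16740961 309.80933272] end [303.56099932  38.01916075]
```

View pics/w1c.png

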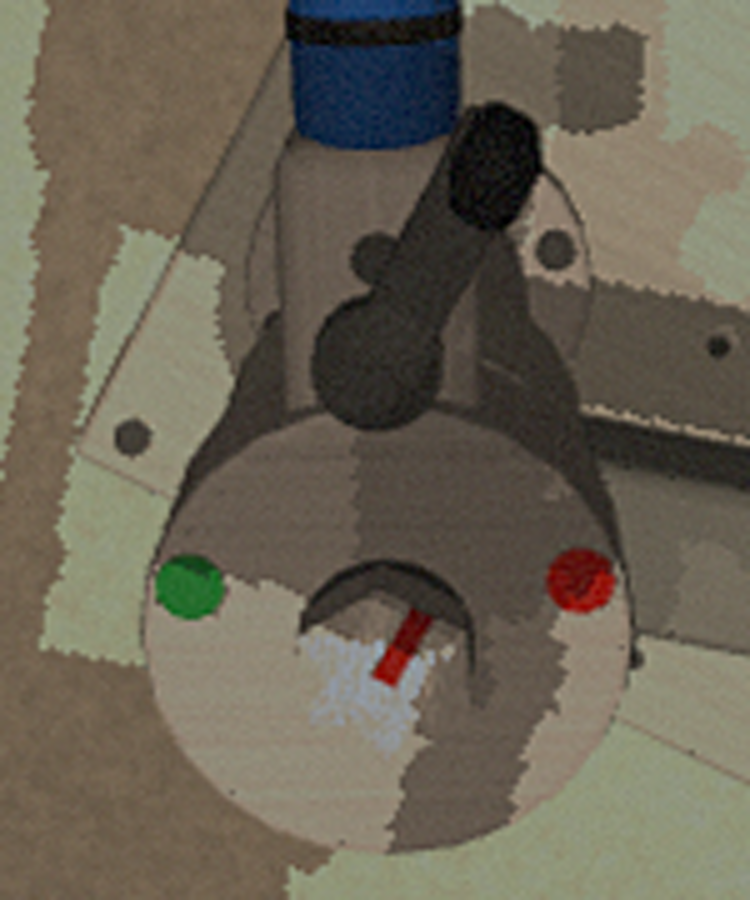

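Run:
```python
from h import *
plan((.5635,.208,.30),.483-np.pi/2)
```

```text
d [-1.07 10.12  0.45] rv [-0.003 -0.096  0.006]
```

```bash
python3 -m jog '[170,-1.07,0,0.45,0,-0.1,0, 170,-1.07,5,0.45,0,-0.1,0, 170,-1.07,10.1,0.45,0,-0.1,0, 170,-1.07,10.1,0.45,0,-0.1,0, 170,-1.07,10.1,0.45,0,-0.1,0]'
python3 - <<'E'
from h import *
im,K,R,t=cam("wrist"); cv2.imwrite("pics/w2.png",im); plan((.5635,.208,.25),.483-np.pi/2)
E
```

```text
clock: 3.52
position: [0.5658, 0.2091, 0.3027]
ee_rot: [-0.171, 0.168, -0.686, 0.687]
contact_force: [-0.2, 0.5, 1.2]
width: 0.0284
d [ 0.33  5.35 -0.02] rv [-0.011  0.01  -0.041]
```

View pics/w2.png

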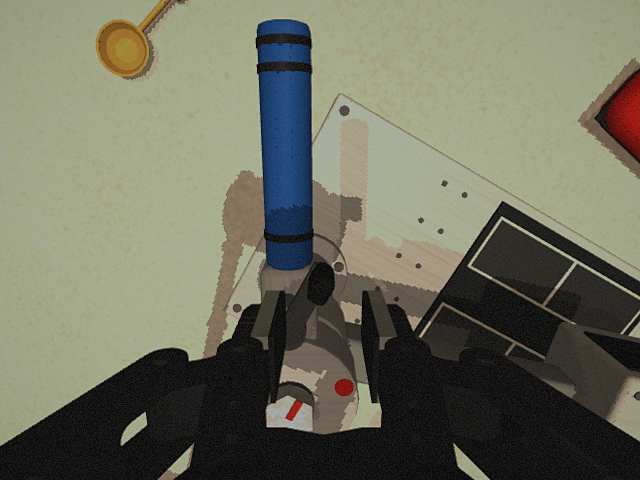

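The tab at (321,283) is centred between the fingers. I'll descend and push it counter-clockwise (tool −z).

```bash
python3 -m jog '[170,0.2,2.6,0,0,0,0, 170,0.2,5.1,0,0,0,0, 170,0.2,5.1,0,0,0,0, 170,0.2,5.1,-1.2,0,0,0, 170,0.2,5.1,-2.2,0,0,0, 170,0.2,5.1,-3.1,0,0,0, 170,0.2,5.1,-3.9,0,0,0, 170,0.2,5.1,-4.3,0,0,0, 170,0.2,5.1,-4.3,0,0,0]'
python3 - <<'E'
from h import *
print(get_state()["contact_force"])
im,K,R,t=cam("wrist"); cv2.imwrite("pics/w3.png",im)
E
```

```text
clock: 4.7
position: [0.5417, 0.2467, 0.2494]
ee_rot: [0.17, -0.17, 0.686, -0.686]
contact_force: [0.6, -1.7, 1.5]
width: 0.0285
[ 0.55580962 -1.71507329  1.51158755]
```

View pics/w3.png

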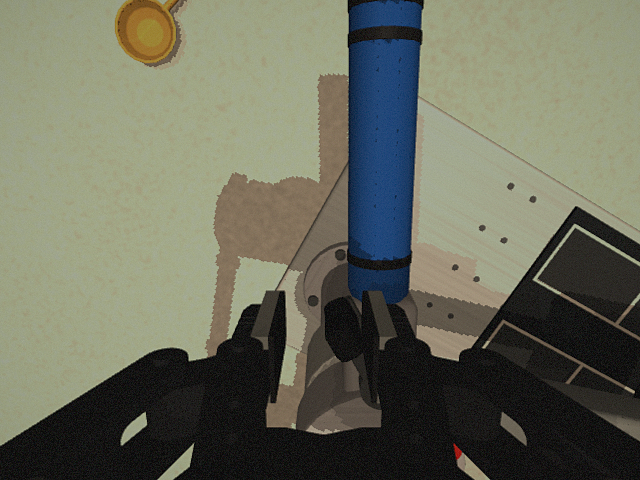

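```bash
python3 -m jog '[170,0,0,-0.2,0,0,0, 170,0,0,-0.2,0,0,0, 170,0,0,0.6,0,0,0, 170,0,-5,0.6,0,0,0, 170,0,-10,0.6,0,0,0, 120,0,-14,0.6,0,0,0, 120,0,-14,0.6,0,0,0]'
python3 - <<'E'
from h import *
im,K,R,t=cam("wrist"); cv2.imwrite("pics/w4.png",im)
E
```

```text
clock: 5.62
position: [0.5462, 0.242, 0.3927]
ee_rot: [0.172, -0.168, 0.687, -0.686]
contact_force: [-0.9, -1.3, -0.3]
width: 0.0451
```

View pics/w4.png

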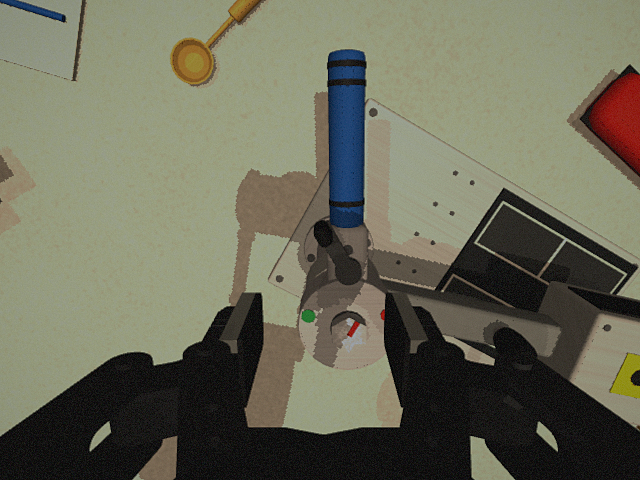

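The lever is now thrown to the green side (tab at (323,233)). Next is the handle grasp, so I'll re-measure it.

Run:
```python
from h import *
im,K,R,t=cam("wrist")
g=lambda u,v,z:px2w(K,R,t,(u,v),z)
h1=g(347,54,.222); h2=g(346,215,.222); print(h1,h2,np.arctan2(*(h1-h2)[1::-1]),np.arctan2(*(h1[:2]-np.array([.482,.1855]))[::-1]))
a=np.arctan2(*(h1-h2)[1::-1])
P=np.array([.482,.1855])
a=.483
p=P+.15*np.array([np.cos(a),np.sin(a)])
print(p); plan((*p,.30),a-np.pi/2)
```

```text
[0.65571177 0.28126057 0.222     ] [0.55473643 0.22703945 0.222     ] 0.49278735690734665 0.5038110093289633
[0.61484084 0.25516571]
d [-6.84  8.85  2.05] rv [0.01  0.015 0.005]
```

```bash
python3 -m jog '[60,-6.8,0,1.8,0,0,0, 60,-6.8,5,1.8,0,0,0, 60,-6.8,10,1.8,0,0,0, 60,-6.8,14,1.8,0,0,0, 60,-6.8,18.4,1.8,0,0,0, 60,-6.8,18.4,1.8,0,0,0]'
python3 - <<'E'
from h import *
im,K,R,t=cam("wrist"); cv2.imwrite("pics/w5.png",im); plan((.614,.2565,.205),.493-np.pi/2)
E
```

```text
clock: 6.48
position: [0.6099, 0.2558, 0.1991]
ee_rot: [-0.165, 0.174, -0.686, 0.686]
contact_force: [0.3, -0.4, 0.3]
width: 0.0651
d [-0.17 -0.25  0.08] rv [ 0.012 -0.059  0.044]
```

View pics/w5.png

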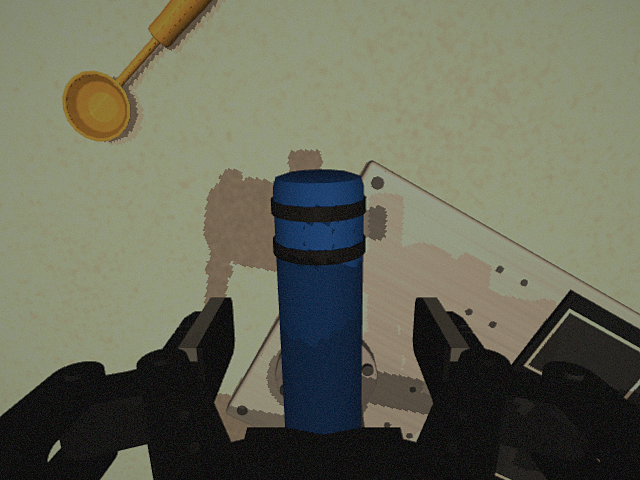

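```bash
python3 -m jog '[255,0,0,0,0,0,0, 255,0,0,0,0,0,0, 255,0,0,0,0,0,0, 255,0,0,0,0,0,0, 255,0,0,0,0,0,0, 255,0,0,0,0,0,0]' 50
cat >> h.py <<'E'
def arc(P,da,n,r=None):
    """rows following arc about P by da rad in n rows, from measured pose"""
    s=get_state(); R=rot(s["ee_rot"]); p=s["position"]; v=p[:2]-np.array(P)
    print("r",np.hypot(*v),"ang",np.arctan2(v[1],v[0]),"phi+90",phi()+np.pi/2)
    for i in range(1,n+1):
        a=da*i/n; c,si=np.cos(a),np.sin(a)
        q=np.array(P)+np.array([c*v[0]-si*v[1],si*v[0]+c*v[1]])
        d=R.inv().apply(np.array([*q,p[2]])-p)*100
        print(np.round(d,2)[[0,2]],np.round(-a/np.radians(8),2))
E
python3 - <<'E'
from h import *
arc((.482,.1855),1.40,12)
E
```

```text
clock: 7.28
position: [0.6147, 0.2575, 0.2077]
ee_rot: [0.171, -0.168, 0.687, -0.686]
contact_force: [-0.0, 0.2, 6.6]
width: 0.0251
r 0.15095728049425958 ang 0.49685606377196845 phi+90 0.48497554227257167
[ 0.12 -1.76] -0.84
[ 0.45 -3.49] -1.67
[ 0.98 -5.17] -2.51
[ 1.69 -6.77] -3.34
[ 2.59 -8.28] -4.18
[ 3.67 -9.68] -5.01
[  4.89 -10.95] -5.85
[  6.25 -12.06] -6.68
[  7.74 -13.  ] -7.52
[  9.32 -13.77] -8.36
[ 10.99 -14.35] -9.19
[ 12.71 -14.73] -10.03
```

```bash
python3 -m jog '[255,0.12,0,-1.76,0,-0.84,0, 255,0.45,0,-3.49,0,-1.67,0, 255,0.98,0,-5.17,0,-2.51,0, 255,1.69,0,-6.77,0,-3.34,0, 255,2.59,0,-8.28,0,-4.18,0, 255,3.67,0,-9.68,0,-5.01,0, 255,4.89,0,-10.95,0,-5.85,0, 255,6.25,0,-12.06,0,-6.68,0, 255,7.74,0,-13,0,-7.52,0, 255,9.32,0,-13.77,0,-8.36,0, 255,10.99,0,-14.35,0,-9.19,0, 255,12.71,0,-14.73,0,-10.03,0]'
python3 - <<'E'
from h import *
arc((.482,.1855),.1,1); print(get_state()["contact_force"])
im,K,R,t=cam("top"); crop(im,180,190,160,130,5,"pics/t5.png")
E
```

```text
clock: 8.78
position: [0.434, 0.3309, 0.2077]
ee_rot: [0.576, -0.569, 0.415, -0.415]
contact_force: [0.5, 4.6, 6.9]
width: 0.0251
r 0.153131325522806 ang 1.8893672250640359 phi+90 1.8870995680280127
[ 0.08 -1.53] -0.72
[0.53322117 4.56351238 6.87835605]
```

View pics/t5.png

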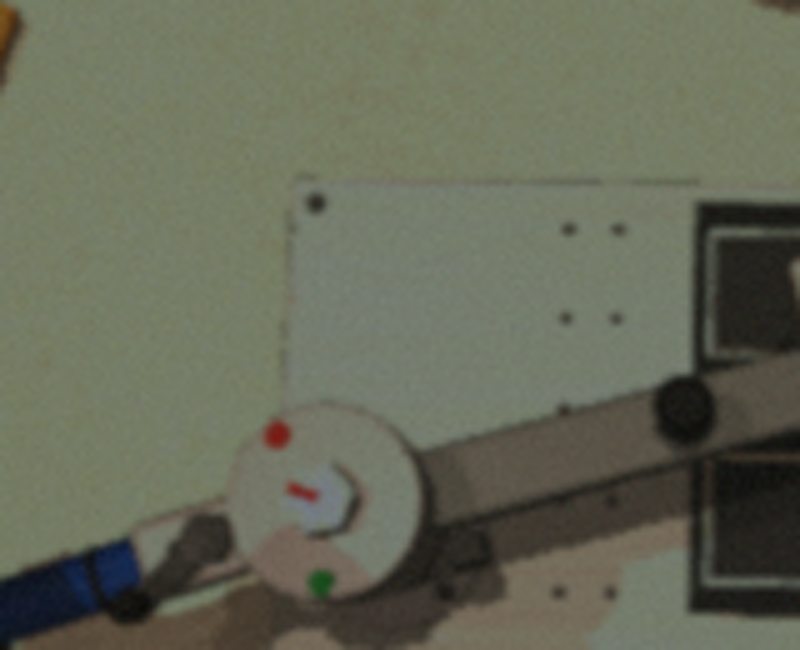

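The red index line has turned by about 1.2 rad and the lever is still on the green side. I'll release the handle and go to the knob.

```bash
python3 -m jog '[100,0,0,0,0,0,0, 100,0,0,0,0,0,0, 100,0,0,0,0,0,0, 70,0,-6,0,0,0,0, 70,0,-12,0,0,0,0, 70,0,-15,0,0,0,0, 70,0,-15,0,0,0,0]'
python3 - <<'E'
from h import *
plan((.5174,.0398,.34),.239)
E
```

```text
clock: 9.7
position: [0.434, 0.3283, 0.3577]
ee_rot: [0.574, -0.57, 0.415, -0.417]
contact_force: [0.4, 0.5, -0.6]
width: 0.0623
d [30.02  1.75 -0.98] rv [-0.038  0.537 -0.007]
```

```bash
python3 -m jog '[70,30,1.7,-1,0,0.54,0, 70,30,1.7,-1,0,0.54,0, 70,30,1.7,-1,0,0.54,0, 70,30,1.7,-1,0,0.54,0, 70,30,1.7,-1,0,0.54,0, 70,30,1.7,-1,0,0.54,0, 70,30,1.7,-1,0,0.54,0, 70,30,1.7,-1,0,0.54,0]'
python3 - <<'E'
from h import *
im,K,R,t=cam("wrist"); cv2.imwrite("pics/w6.png",im); plan((.5174,.0398,.199),.239)
im,K,R,t=cam("top"); crop(im,180,190,160,130,5,"pics/t6.png")
E
```

```text
clock: 10.7
position: [0.5154, 0.0406, 0.3378]
ee_rot: [-0.556, 0.557, -0.437, 0.436]
contact_force: [0.9, -0.9, 0.2]
width: 0.062
d [ 0.14 13.9   0.17] rv [ 0.004  0.014 -0.003]
```

View pics/w6.png

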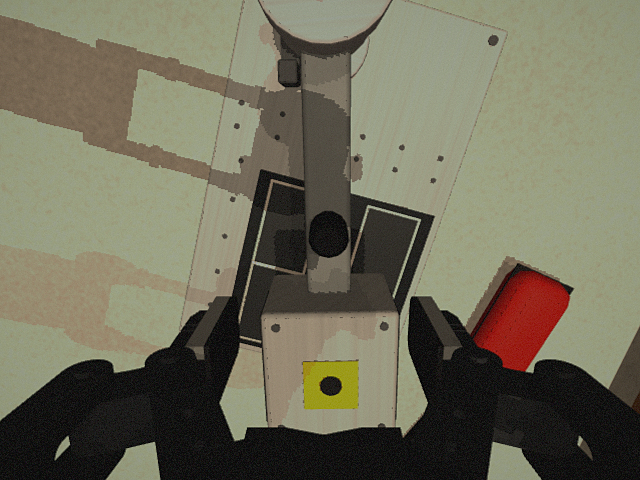

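View pics/t6.png

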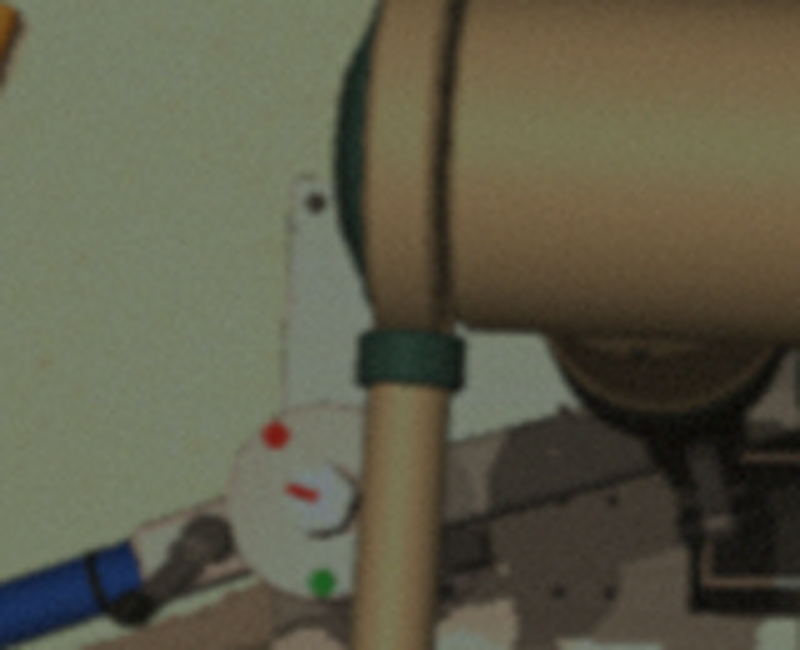

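Run:
```python
from h import *
im,K,R,t=cam("wrist")
kn=px2w(K,R,t,(328.5,233),.236); print("knob",kn); print("headdot",px2w(K,R,t,(330.5,386),.218))
plan((*kn[:2],.199),.239)
```

```text
knob [0.51813818 0.04533995 0.236     ]
headdot [ 0.54908981 -0.07238157  0.218     ]
d [-0.4  13.93  0.35] rv [-0.001  0.014  0.   ]
```

```bash
python3 -m jog '[70,-0.1,5,0.25,0,0,0, 70,-0.1,9,0.25,0,0,0, 70,-0.1,12,0.25,0,0,0, 70,-0.1,13.8,0.25,0,0,0, 70,-0.1,13.8,0.25,0,0,0, 255,-0.1,13.8,0.25,0,0,0, 255,-0.1,13.8,0.25,0,0,0, 255,-0.1,13.8,0.25,0,0,0, 255,-0.1,13.8,0.25,0,0,0, 255,-0.1,13.8,0.25,0,0,0]'
python3 - <<'E'
from h import *
print(get_state()["contact_force"]); arc((.482,.1855),1.33,12)
im,K,R,t=cam("wrist"); cv2.imwrite("pics/w7.png",im)
E
```

```text
clock: 12.1
position: [0.5188, 0.0412, 0.2017]
ee_rot: [0.557, -0.555, 0.436, -0.437]
contact_force: [0.0, 1.1, 5.8]
width: 0.0245
[0.03550276 1.05781713 5.81876925]
r 0.14893385524567865 ang -1.3213273577949773 phi+90 1.8098771930559827
[-0.11  1.65] -0.79
[-0.4   3.27] -1.59
[-0.87  4.85] -2.38
[-1.51  6.37] -3.18
[-2.31  7.81] -3.97
[-3.27  9.16] -4.76
[-4.37 10.39] -5.56
[-5.6  11.48] -6.35
[-6.94 12.44] -7.14
[-8.39 13.24] -7.94
[-9.91 13.88] -8.73
[-11.49  14.35] -9.53
```

View pics/w7.png

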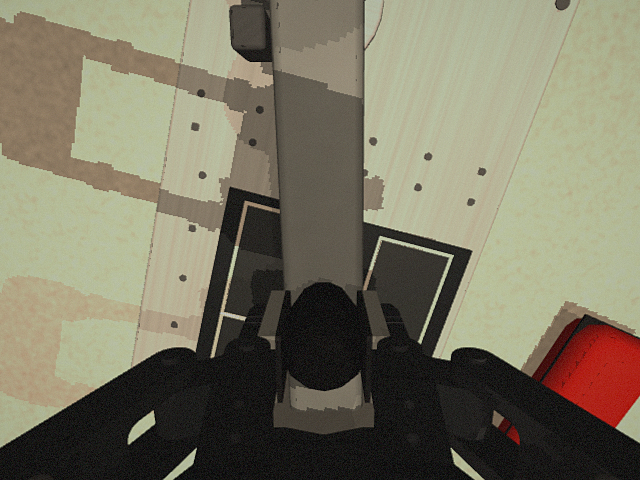

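```bash
python3 -m jog '[255,-0.11,0,1.65,0,-0.79,0, 255,-0.4,0,3.27,0,-1.59,0, 255,-0.87,0,4.85,0,-2.38,0, 255,-1.51,0,6.37,0,-3.18,0, 255,-2.31,0,7.81,0,-3.97,0, 255,-3.27,0,9.16,0,-4.76,0, 255,-4.37,0,10.39,0,-5.56,0, 255,-5.6,0,11.48,0,-6.35,0, 255,-6.94,0,12.44,0,-7.14,0, 255,-8.39,0,13.24,0,-7.94,0, 255,-9.91,0,13.88,0,-8.73,0, 255,-11.49,0,14.35,0,-9.53,0]'
python3 - <<'E'
from h import *
print(get_state()["contact_force"],get_state()["width"]); arc((.482,.1855),.1,1)
im,K,R,t=cam("wrist"); cv2.imwrite("pics/w8.png",im)
E
```

```text
clock: 13.65
position: [0.6298, 0.1872, 0.2017]
ee_rot: [0.707, -0.707, -0.0, 0.001]
contact_force: [-4.7, -0.3, 6.6]
width: 0.0242
[-4.65659038 -0.33642615  6.56196648] 0.02421912786283349
r 0.14782441576161734 ang 0.011456570140932926 phi+90 3.1430159497376717
[-0.09  1.47] -0.72
```

View pics/w8.png

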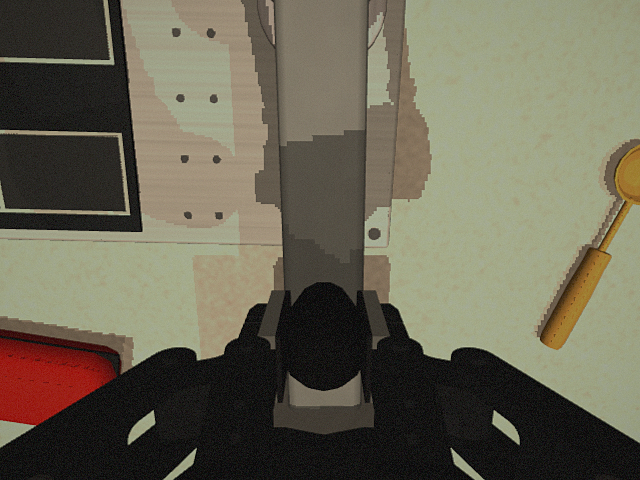

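```bash
python3 -m jog '[100,0,0,0,0,0,0, 100,0,0,0,0,0,0, 100,0,0,0,0,0,0, 40,0,-6,0,0,0,0, 40,0,-12,0,0,0,0, 40,0,-18,0,0,0,0, 40,0,-18,0,0,0,0]'
python3 - <<'E'
from h import *
plan((.54,.0,.38),-.02)
im,K,R,t=cam("top"); crop(im,180,160,200,150,4,"pics/t7.png")
E
```

```text
clock: 14.58
position: [0.6322, 0.1867, 0.3867]
ee_rot: [0.708, -0.706, -0.004, -0.005]
contact_force: [0.4, -0.5, -1.2]
width: 0.0718
d [ -9.2    0.52 -18.69] rv [-0.08  11.382  0.055]
```

View pics/t7.png

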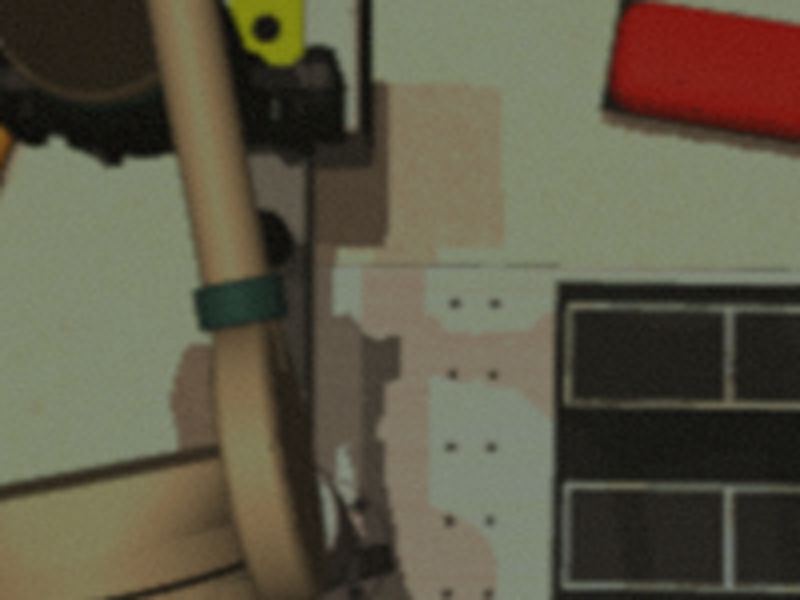

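Head swung clear. Next I'll move over the jig for a measured view.

```bash
python3 -m jog '[40,0,0.5,-5,0,1.3,0, 40,-3,0.5,-9,0,2.6,0, 40,-5,0.5,-14,0,3.9,0, 40,-9.2,0.5,-18.7,0,5.2,0, 40,-9.2,0.5,-18.7,0,6.5,0, 40,-9.2,0.5,-18.7,0,7.8,0, 40,-9.2,0.5,-18.7,0,9.1,0, 40,-9.2,0.5,-18.7,0,10.4,0, 40,-9.2,0.5,-18.7,0,11.38,0, 40,-9.2,0.5,-18.7,0,11.38,0, 40,-9.2,0.5,-18.7,0,11.38,0]'
python3 - <<'E'
from h import *
im,K,R,t=cam("wrist"); cv2.imwrite("pics/w9.png",im);np.savez("w9.npz",K=K,R=R,t=t)
im,K,R,t=cam("top"); cv2.imwrite("pics/t9.png",im)
E
```

```text
clock: 16.0
position: [0.5378, -0.0003, 0.3742]
ee_rot: [0.495, -0.496, 0.505, -0.504]
contact_force: [-0.2, -0.8, -0.0]
width: 0.0719
```

View pics/w9.png

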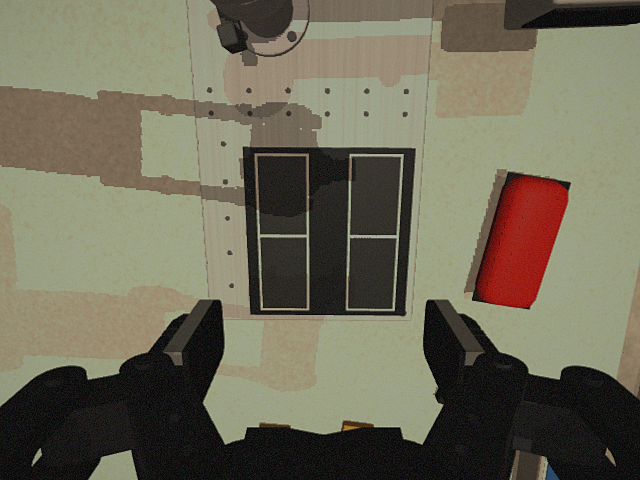

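View pics/t9.png

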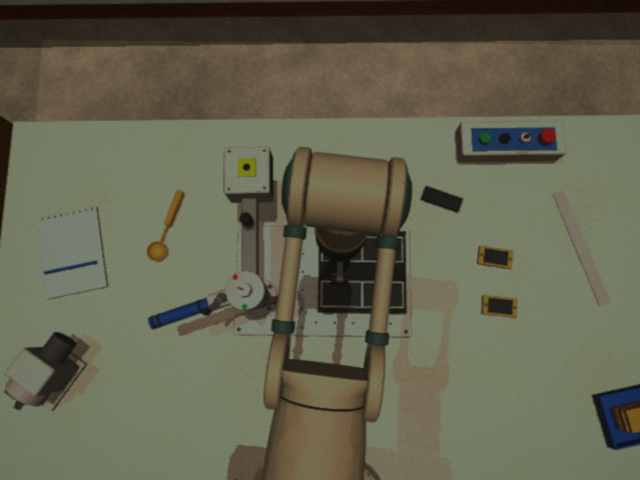

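Run:
```python
import cv2
im=cv2.imread("pics/w9.png"); cv2.imwrite("pics/w9c.png",cv2.resize(im[140:325,235:425],None,fx=4,fy=3.2,interpolation=cv2.INTER_CUBIC))
```

```text
(no output)
```

View pics/w9c.png

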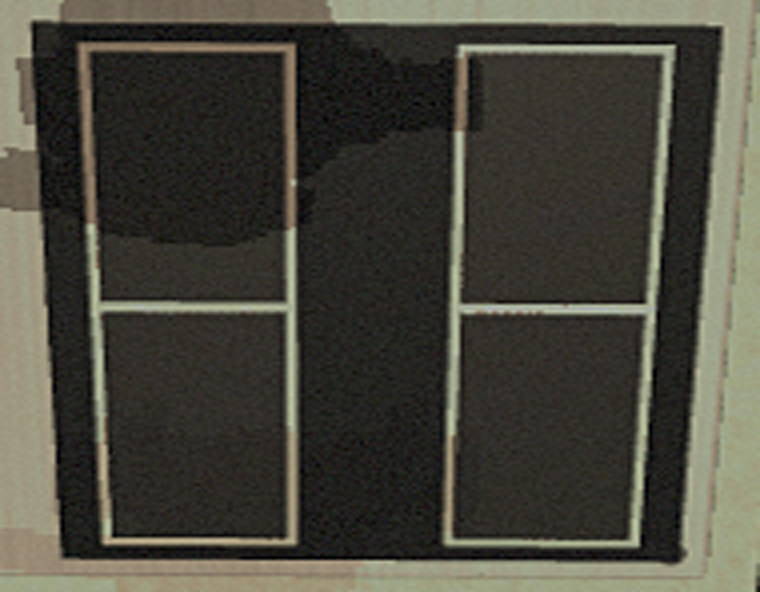

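Run:
```python
from h import *
from scipy.optimize import least_squares
D=np.load("w9.npz");K,R,t=D["K"],D["R"],D["t"]
C={(-1,1):[(85,48),(291,48),(97,306),(293,306)],(-1,-1):[(97,306),(293,306),(107,542),(293,542)],(1,1):[(462,50),(671,50),(456,309),(649,309)],(1,-1):[(456,309),(649,309),(449,544),(635,544)]}
O={}
for k,pts in C.items():
    w=np.array([px2w(K,R,t,(235+u/4-.4,140+v/3.2-.4),.02)[:2] for u,v in pts]); O[k]=w.mean(0); print(k,w.mean(0), np.hypot(*(w[1]-w[0])),np.hypot(*(w[2]-w[0])))
def res(p):
    c,s=np.cos(p[2]),np.sin(p[2]); Rm=np.array([[c,-s],[s,c]])
    return np.concatenate([p[:2]+Rm@np.array([k[0]*.056,k[1]*.05])-O[k] for k in O])
r=least_squares(res,[.54,-.07,0]); print(r.x,np.round(r.fun*1000,2))
c,s=np.cos(r.x[2]),np.sin(r.x[2]); print("post", r.x[:2]-np.array([[c,-s],[s,c]])@np.array([.0673,-.2511]))
```

```text
(-1, 1) [ 0.48743914 -0.01579303] 0.06102136701428303 0.09898995517473735
(-1, -1) [ 0.48479147 -0.11555864] 0.061266533352251365 0.10063916199426012
(1, 1) [ 0.59931434 -0.01882341] 0.06187493862146938 0.0994272098593376
(1, -1) [ 0.59690421 -0.11863023] 0.06030904373390208 0.10027022781810394
[ 0.54211229 -0.06720133 -0.02639477] [ 0.01  0.05  0.02 -0.15  0.1   0.13 -0.13 -0.03]
post [0.48146269 0.18558737]
```

Run:
```python
from h import *
plan((.515,-.33,.36),-.12)
```

```text
d [33.01  1.48 -1.7 ] rv [0.007 0.729 0.   ]
```

```bash
python3 -m jog '[40,33,1.5,-1.7,0,0.73,0, 40,33,1.5,-1.7,0,0.73,0, 40,33,1.5,-1.7,0,0.73,0, 40,33,1.5,-1.7,0,0.73,0, 40,33,1.5,-1.7,0,0.73,0, 40,33,1.5,-1.7,0,0.73,0, 40,33,1.5,-1.7,0,0.73,0, 40,33,1.5,-1.7,0,0.73,0, 40,33,1.5,-1.7,0,0.73,0]'
cat >> h.py <<'E'
def brass(im,K,R,t,z=.012,amin=300,ymax=None):
    hsv=cv2.cvtColor(cv2.GaussianBlur(im,(5,5),0),cv2.COLOR_BGR2HSV)
    m=cv2.inRange(hsv,(12,120,60),(28,255,255))
    m=cv2.morphologyEx(m,cv2.MORPH_CLOSE,np.ones((3,3)))
    cs,_=cv2.findContours(m,cv2.RETR_EXTERNAL,cv2.CHAIN_APPROX_NONE)
    out=[]
    for c in cs:
        if cv2.contourArea(c)<amin: continue
        w=np.array([px2w(K,R,t,p[0],z)[:2] for p in c]).astype(np.float32)
        (cx,cy),(a,b),ang=cv2.minAreaRect(w*1000)
        box=cv2.boxPoints(((cx,cy),(a,b),ang)); e=[box[1]-box[0],box[2]-box[1]]; l=max(e,key=lambda v:np.hypot(*v))
        th=np.arctan2(l[1],l[0])%np.pi
        print("px",c.reshape(-1,2).mean(0).round(),"c",round(cx/1000,4),round(cy/1000,4),"size",sorted((round(a,1),round(b,1))),"yaw",round(th-np.pi/2,3))
E
python3 - <<'E'
from h import *
im,K,R,t=cam("wrist"); cv2.imwrite("pics/w10.png",im); brass(im,K,R,t)
im,K,R,t=cam("top"); brass(im,K,R,t,amin=100)
E
```

```text
clock: 17.23
position: [0.5152, -0.328, 0.361]
ee_rot: [-0.47, 0.469, -0.529, 0.529]
contact_force: [0.3, -0.2, 0.1]
width: 0.0721
px [116. 467.] c 0.1588 -0.7035 size [51.0, 61.7] yaw 1.502
px [282. 247.] c 0.4548 -0.4013 size [45.5, 84.6] yaw -0.12
px [378. 234.] c 0.5754 -0.3996 size [46.1, 84.3] yaw -0.168
px [632. 419.] c 0.1901 -0.6913 size [42.0, 56.0] yaw 1.456
px [494. 303.] c 0.4546 -0.4014 size [45.2, 80.3] yaw -0.108
px [495. 257.] c 0.5754 -0.4017 size [46.1, 83.4] yaw -0.165
px [166. 227.] c 0.6617 0.4137 size [49.4, 187.0] yaw 1.15
```

View pics/w10.png

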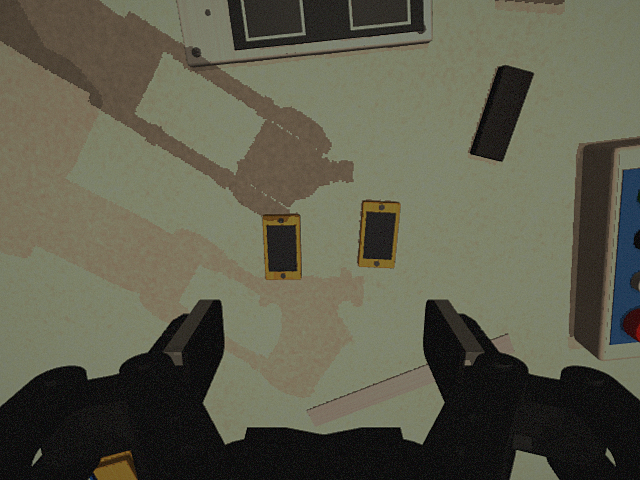

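The wrist view shows two blanks at (282,247) and (378,234), and their measured sizes agree with the spec. I'll take the far one first.

Run:
```python
from h import *
plan((.5754,-.3998,.001),-.168)
```

```text
d [ 6.37 36.    6.81] rv [-0.005  0.35   0.002]
```

```bash
python3 -m jog '[60,6.4,6,6.8,0,0.35,0, 60,6.4,12,6.8,0,0.35,0, 60,6.4,18,6.8,0,0.35,0, 60,6.4,24,6.8,0,0.35,0, 60,6.4,30,6.8,0,0.35,0, 60,6.4,30,6.8,0,0.35,0, 60,6.4,30,6.8,0,0.35,0]'
python3 - <<'E'
from h import *
plan((.5754,-.3998,.001),-.168)
im,K,R,t=cam("wrist"); cv2.imwrite("pics/w11.png",im)
E
```

```text
clock: 18.2
position: [0.5736, -0.3998, 0.0579]
ee_rot: [0.456, -0.456, 0.542, -0.539]
contact_force: [0.6, 0.2, 0.6]
width: 0.0654
d [-0.01  5.69  0.2 ] rv [ 0.031 -0.007 -0.019]
```

View pics/w11.png

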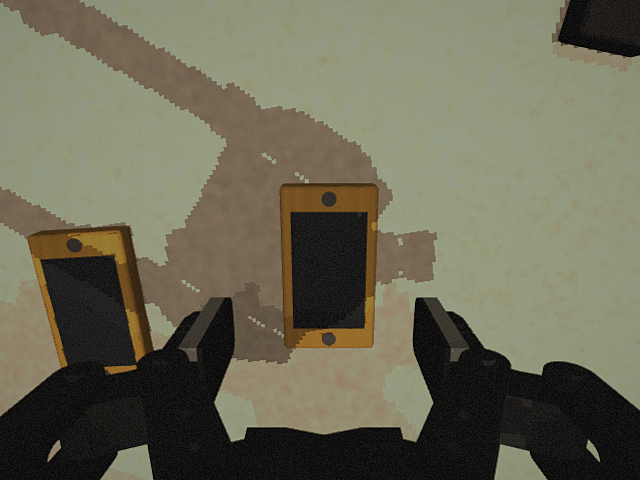

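```bash
python3 -m jog '[60,0,3,0.15,0,0,0, 60,0,5,0.15,0,0,0, 60,0,5.8,0.15,0,0,0, 60,0,5.8,0.15,0,0,0, 255,0,5.8,0.15,0,0,0, 255,0,5.8,0.15,0,0,0, 255,0,5.8,0.15,0,0,0, 255,0,5.8,0.15,0,0,0, 255,0,5.8,0.15,0,0,0]' 60
python3 - <<'E'
from h import *
im,K,R,t=cam("wrist"); cv2.imwrite("pics/w12.png",im); print(get_state()["contact_force"],phi())
E
```

```text
clock: 19.38
position: [0.5769, -0.4026, 0.0045]
ee_rot: [-0.456, 0.456, -0.54, 0.542]
contact_force: [-0.8, 0.6, 6.3]
width: 0.0435
[-0.36611683  1.36136416  5.93572994] -0.16993517770778827
```

View pics/w12.png

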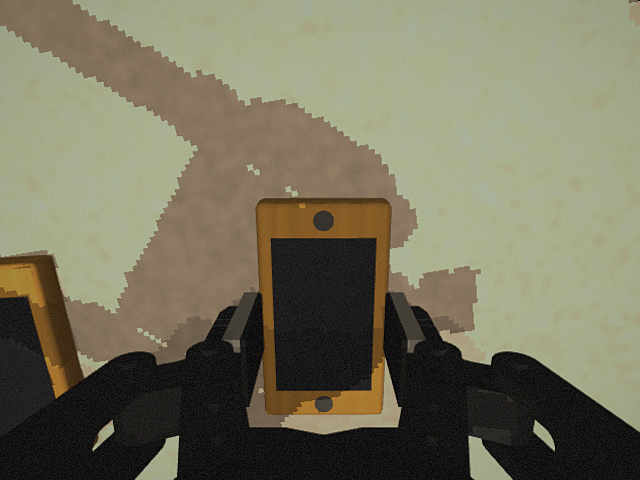

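```bash
python3 -m jog '[255,0,-3,0,0,0,0, 255,0,-8,0,0,0,0, 255,0,-11,0,0,0,0, 255,0,-11,0,0,0,0]'
python3 - <<'E'
from h import *
im,K,R,t=cam("wrist"); s=get_state(); brass(im,K,R,t,z=s["position"][2]+.012-.0045); print(s["width"],s["position"],phi())
plan((.5969,-.1186,.11),-.0264)
E
```

```text
clock: 19.92
position: [0.5776, -0.4031, 0.1154]
ee_rot: [-0.456, 0.455, -0.538, 0.543]
contact_force: [-0.5, 0.8, -2.9]
width: 0.0437
px [132. 264.] c 0.5147 -0.3719 size [27.5, 47.6] yaw -0.111
px [323. 304.] c 0.578 -0.4015 size [46.4, 86.8] yaw -0.171
0.044041694997267726 [ 0.57623923 -0.40198052  0.11285871] -0.1700513583758559
d [-28.28   0.26  -2.76] rv [-0.01  -1.029  0.007]
```

```bash
python3 -m jog '[255,-5,0.2,-0.5,0,-0.2,0, 255,-10,0.2,-1,0,-0.4,0, 255,-15,0.2,-1.5,0,-0.6,0, 255,-20,0.2,-2,0,-0.8,0, 255,-25,0.2,-2.5,0,-1.03,0, 255,-28.3,0.2,-2.8,0,-1.03,0, 255,-28.3,0.2,-2.8,0,-1.03,0, 255,-28.3,0.2,-2.8,0,-1.03,0, 255,-28.3,0.2,-2.8,0,-1.03,0]'
python3 - <<'E'
from h import *
im,K,R,t=cam("wrist"); s=get_state(); cv2.imwrite("pics/w13.png",im); brass(im,K,R,t,z=s["position"][2]+.012-.0045); print(s["width"],s["position"],phi())
plan((.5969,-.1186,.0245),-.0264)
E
```

```text
clock: 21.1
position: [0.5959, -0.1192, 0.1094]
ee_rot: [0.493, -0.493, 0.507, -0.506]
contact_force: [0.2, 0.5, -3.3]
width: 0.0439
px [323. 304.] c 0.5963 -0.1162 size [46.0, 84.8] yaw -0.027
0.04387066486315527 [ 0.59602377 -0.11924324  0.10964417] -0.027592969324937846
d [-0.07  8.51  0.09] rv [ 0.007 -0.009  0.001]
```

View pics/w13.png

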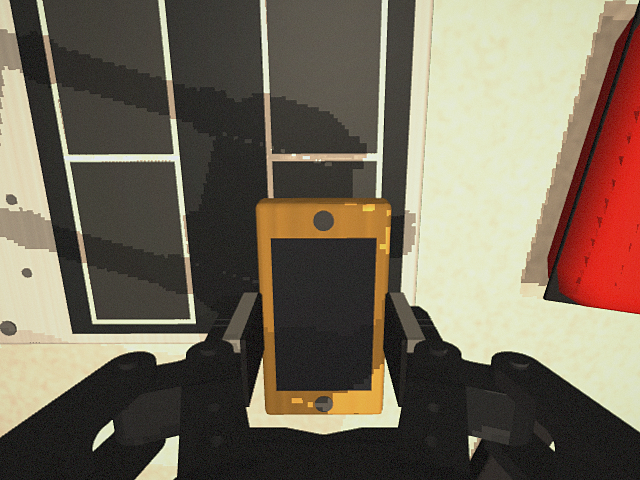

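```bash
python3 -m jog '[255,0.1,3,0.08,0,0,0, 255,0.1,6,0.08,0,0,0, 255,0.1,7.7,0.08,0,0,0, 255,0.1,8.5,0.08,0,0,0, 255,0.1,8.5,0.08,0,0,0]'
python3 - <<'E'
from h import *
im,K,R,t=cam("wrist"); s=get_state(); cv2.imwrite("pics/w14.png",im); brass(im,K,R,t,z=.032); print(s["width"],s["position"],phi(),s["contact_force"])
E
```

```text
clock: 21.78
position: [0.5976, -0.1197, 0.0256]
ee_rot: [-0.493, 0.493, -0.506, 0.507]
contact_force: [1.2, -0.2, -3.4]
width: 0.0438
px [323. 304.] c 0.598 -0.1177 size [46.4, 86.2] yaw -0.027
0.04384685436230935 [ 0.59787117 -0.11966196  0.02592573] -0.026513110018498758 [ 0.93992798  0.01817433 -3.02396829]
```

View pics/w14.png

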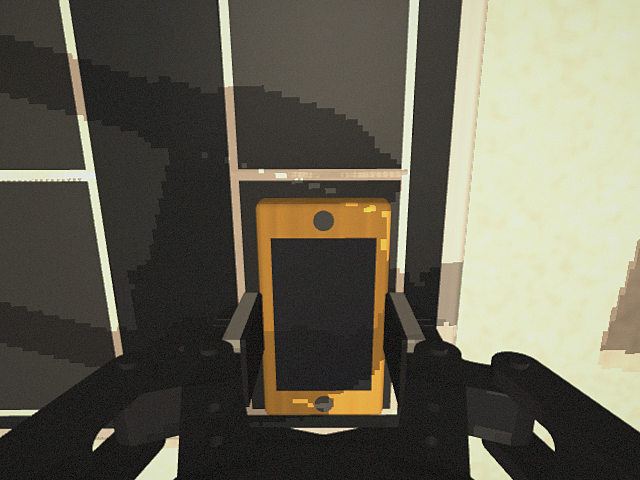

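```bash
python3 -m jog '[255,0,0.13,-0.05,0,0,0, 255,0,0.13,-0.05,0,0,0, 80,0,0.13,-0.05,0,0,0, 80,0,0.13,-0.05,0,0,0, 80,0,0.13,-0.05,0,0,0, 60,0,-5,-0.05,0,0,0, 60,0,-10,-0.05,0,0,0, 60,1.5,-16,-0.05,0,0,0, 60,3,-20,-0.05,0,0,0, 60,3,-20,-0.05,0,0,0]'
python3 - <<'E'
from h import *
im,K,R,t=cam("wrist"); s=get_state(); cv2.imwrite("pics/w15.png",im); brass(im,K,R,t,z=.032); 
im,K,R,t=cam("top"); brass(im,K,R,t,amin=100); plan((.4548,-.4013,.06),-.12)
E
```

```text
clock: 23.08
position: [0.5979, -0.1509, 0.2297]
ee_rot: [-0.494, 0.492, -0.504, 0.51]
contact_force: [-0.4, 0.2, -0.5]
width: 0.0651
px [319. 165.] c 0.5974 -0.1177 size [46.7, 84.4] yaw -0.026
px [632. 418.] c 0.1901 -0.6913 size [42.0, 56.0] yaw 1.456
px [499. 306.] c 0.4551 -0.4031 size [45.7, 83.9] yaw -0.103
px [373. 246.] c 0.6017 -0.1058 size [43.1, 52.9] yaw -0.009
px [166. 227.] c 0.6617 0.4137 size [49.4, 187.0] yaw 1.15
d [ 25.59  16.51 -13.38] rv [ 0.002  0.669 -0.002]
```

View pics/w15.png

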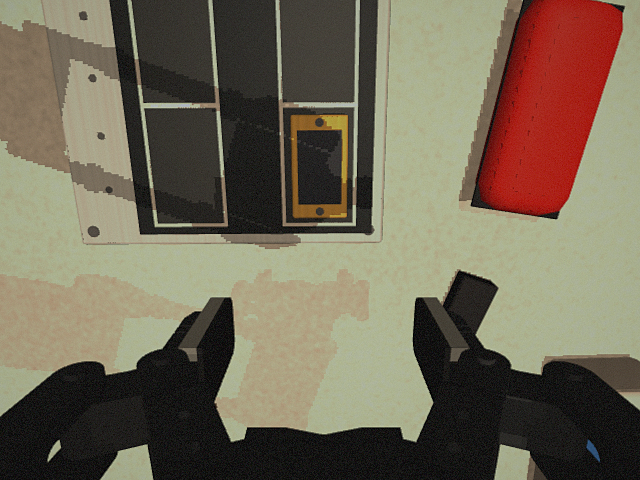

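The first blank is centred in its outline, about 1 mm off. Now the second; it hasn't moved.

```bash
python3 -m jog '[60,5,0,-2.6,0,0.1,0, 60,10,0,-5,0,0.3,0, 60,15,0,-8,0,0.4,0, 60,20,4,-10.5,0,0.5,0, 60,25.6,9,-13.4,0,0.67,0, 60,25.6,14,-13.4,0,0.67,0, 60,25.6,16.5,-13.4,0,0.67,0, 60,25.6,16.5,-13.4,0,0.67,0, 60,25.6,16.5,-13.4,0,0.67,0, 60,25.6,16.5,-13.4,0,0.67,0]'
python3 - <<'E'
from h import *
im,K,R,t=cam("wrist"); cv2.imwrite("pics/w16.png",im); brass(im,K,R,t)
plan((.4548,-.4018,.0025),-.115)
E
```

```text
clock: 24.42
position: [0.4563, -0.402, 0.062]
ee_rot: [-0.469, 0.469, -0.528, 0.53]
contact_force: [0.0, 0.9, 0.2]
width: 0.0654
px [319. 262.] c 0.4547 -0.4016 size [45.7, 84.7] yaw -0.11
d [-0.01  5.95 -0.16] rv [-0.017 -0.028  0.015]
```

View pics/w16.png

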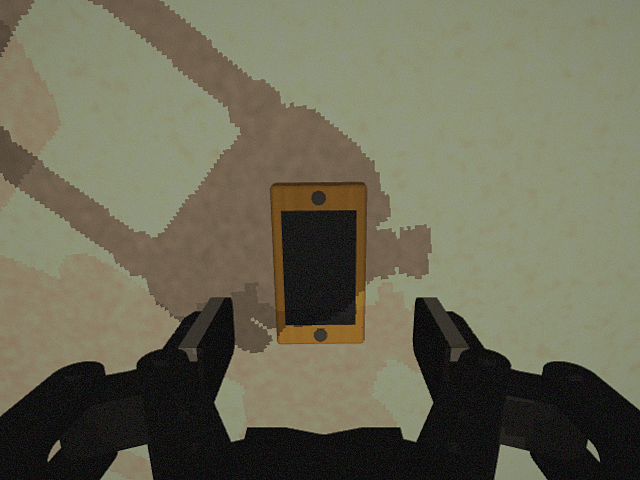

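```bash
python3 -m jog '[60,0,3,-0.1,0,-0.03,0, 60,0,5,-0.1,0,-0.03,0, 60,0,5.9,-0.1,0,-0.03,0, 60,0,5.9,-0.1,0,-0.03,0, 255,0,5.9,-0.1,0,-0.03,0, 255,0,5.9,-0.1,0,-0.03,0, 255,0,5.9,-0.1,0,-0.03,0, 255,0,5.9,-0.1,0,-0.03,0, 255,0,5.9,-0.1,0,-0.03,0, 255,0,2,-0.1,0,-0.03,0, 255,0,-3,-0.1,0,-0.03,0, 255,0,-5,-0.1,0,-0.03,0]' 60; python3 -m jog '[255,0,0,0,0,0,0]'
python3 - <<'E'
from h import *
im,K,R,t=cam("wrist"); cv2.imwrite("pics/w17.png",im); s=get_state(); brass(im,K,R,t,z=s["position"][2]+.0075); print(s["width"])
plan((.4848,-.1156,.11),-.0264)
E
```

```text
clock: 25.98
position: [0.4552, -0.4026, 0.1133]
ee_rot: [-0.47, 0.47, -0.526, 0.53]
contact_force: [0.6, -0.5, -1.5]
width: 0.0438
clock: 26.1
position: [0.4549, -0.4022, 0.112]
ee_rot: [-0.47, 0.47, -0.527, 0.529]
contact_force: [-0.1, -0.2, -1.1]
width: 0.0442
px [323. 311.] c 0.455 -0.4031 size [46.8, 87.1] yaw -0.115
0.0440536092394165
d [-28.74   0.03  -0.24] rv [-0.003 -0.639  0.003]
```

View pics/w17.png

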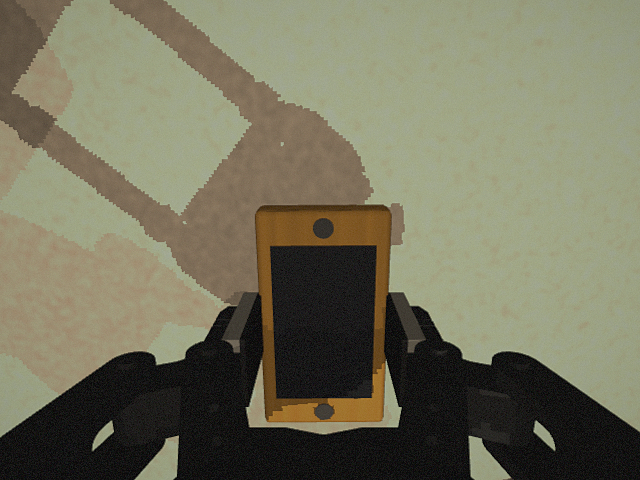

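```bash
python3 -m jog '[255,-5,0,0,0,-0.1,0, 255,-10,0,0,0,-0.2,0, 255,-15,0,0,0,-0.4,0, 255,-20,0,0,0,-0.5,0, 255,-25,0,-0.2,0,-0.64,0, 255,-28.7,0,-0.2,0,-0.64,0, 255,-28.7,0,-0.2,0,-0.64,0, 255,-28.7,0,-0.2,0,-0.64,0, 255,-28.7,0,-0.2,0,-0.64,0]'
python3 - <<'E'
from h import *
im,K,R,t=cam("wrist"); s=get_state(); cv2.imwrite("pics/w18.png",im); brass(im,K,R,t,z=s["position"][2]+.012-.0045); print(s["width"],s["position"],phi())
plan((.4848,-.1156,.0245),-.0264)
im,K,R,t=cam("top"); brass(im,K,R,t,amin=100)
E
```

```text
clock: 27.28
position: [0.485, -0.117, 0.1097]
ee_rot: [0.493, -0.493, 0.507, -0.507]
contact_force: [-0.3, -0.2, -2.1]
width: 0.0439
px [323. 311.] c 0.4852 -0.1169 size [46.5, 85.7] yaw -0.028
px [521. 240.] c 0.5537 -0.0902 size [30.1, 52.2] yaw -0.026
0.043647641603527784 [ 0.48509545 -0.1170984   0.10985669] -0.027608147275282335
d [-0.15  8.54 -0.03] rv [ 0.005 -0.009  0.001]
px [632. 419.] c 0.1901 -0.6913 size [42.0, 56.0] yaw 1.456
px [372. 245.] c 0.6004 -0.1056 size [45.6, 53.2] yaw -0.009
px [166. 227.] c 0.6617 0.4137 size [49.4, 187.0] yaw 1.15
```

View pics/w18.png

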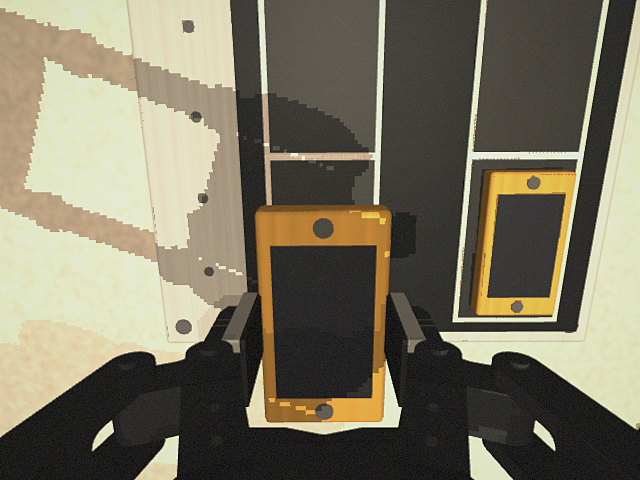

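```bash
python3 -m jog '[255,-0.13,3,0,0,0,0, 255,-0.13,6,0,0,0,0, 255,-0.13,7.8,0,0,0,0, 255,-0.13,8.6,0,0,0,0, 255,-0.13,8.6,0,0,0,0, 255,-0.13,8.6,0,0,0,0, 80,-0.13,8.6,0,0,0,0, 80,-0.13,8.6,0,0,0,0, 80,-0.13,8.6,0,0,0,0, 60,-0.13,3,0,0,0,0, 60,-0.13,-3,0,0,0,0, 60,2,-8,0,0,0,0]'; python3 -m jog '[60,2,-6,2,0,0,0, 60,2,-8,3,0,0,0, 60,2,-8,3,0,0,0]';  python3 - <<'E'
from h import *
im,K,R,t=cam("wrist"); s=get_state(); cv2.imwrite("pics/w19.png",im); brass(im,K,R,t,z=.032); 
im,K,R,t=cam("top"); brass(im,K,R,t,amin=100); cv2.imwrite("pics/t19.png",im)
E
```

```text
clock: 28.88
position: [0.4849, -0.1354, 0.1928]
ee_rot: [-0.494, 0.494, -0.506, 0.506]
contact_force: [0.9, -0.1, 0.1]
width: 0.0649
clock: 29.25
position: [0.5156, -0.1575, 0.2722]
ee_rot: [-0.494, 0.493, -0.505, 0.508]
contact_force: [0.3, 0.1, -0.5]
width: 0.0651
px [288. 152.] c 0.4863 -0.1156 size [46.4, 84.3] yaw -0.021
px [410. 151.] c 0.597 -0.1179 size [47.1, 84.2] yaw -0.025
px [632. 419.] c 0.1901 -0.6913 size [42.0, 56.0] yaw 1.456
px [382. 248.] c 0.599 -0.123 size [48.1, 88.1] yaw -0.009
px [166. 227.] c 0.6617 0.4137 size [49.4, 187.0] yaw 1.15
```

View pics/w19.png

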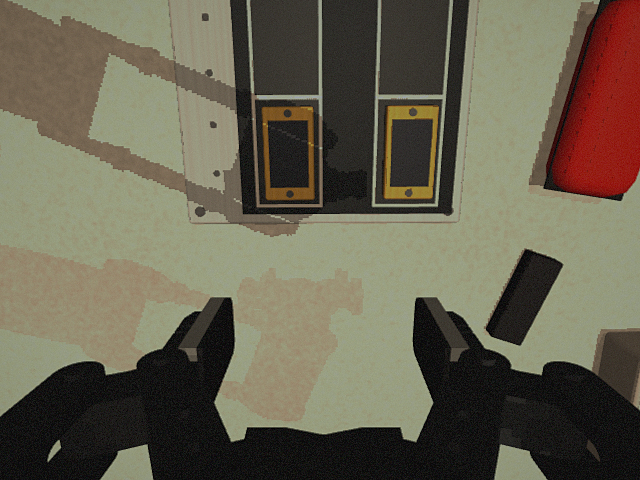

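View pics/t19.png

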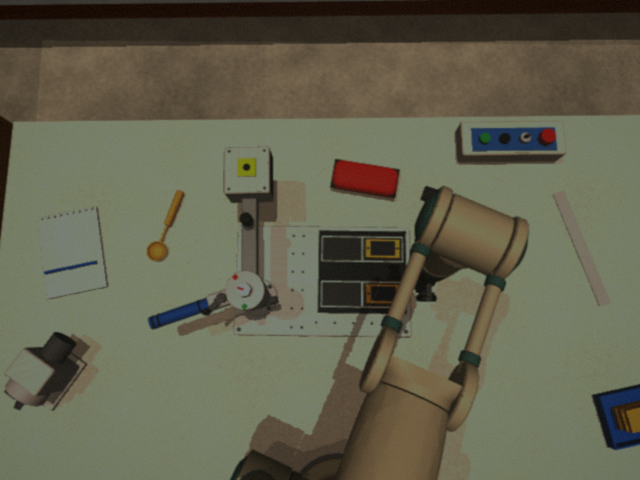

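Both blanks are in place (within about 2 mm, yaw about −0.02). I'll go back to the knob.

```bash
python3 - <<'E'
from h import *
plan((.6305,.187,.34),1.572)
E
python3 -m jog '[70,0,-5,0,0,-1,0, 70,-5,-7,2,0,-2,0, 70,-10,-7,4,0,-3.3,0, 70,-15,-7,6,0,-4.5,0, 70,-20,-7,8,0,-5.7,0, 70,-25,-7,10,0,-6.9,0, 70,-30,-7,11,0,-8.1,0, 70,-34.3,-7,12,0,-9.3,0, 70,-34.3,-7,12,0,-10.5,0, 70,-34.3,-7,12,0,-11.4,0, 70,-34.3,-7,12,0,-11.4,0, 70,-34.3,-7,12,0,-11.4,0]'
python3 - <<'E'
from h import *
im,K,R,t=cam("wrist"); cv2.imwrite("pics/w20.png",im)
plan((.6305,.187,.203),1.572)
E
```

```text
d [-34.63  -7.09  10.83] rv [ 9.0000e-03 -1.1444e+01 -2.0000e-02]
clock: 30.85
position: [0.6425, 0.1827, 0.339]
ee_rot: [-0.707, 0.707, -0.003, 0.002]
contact_force: [0.6, 0.6, 0.2]
width: 0.0618
d [-1.2  13.64  0.43] rv [ 0.003 -0.057 -0.012]
```

View pics/w20.png

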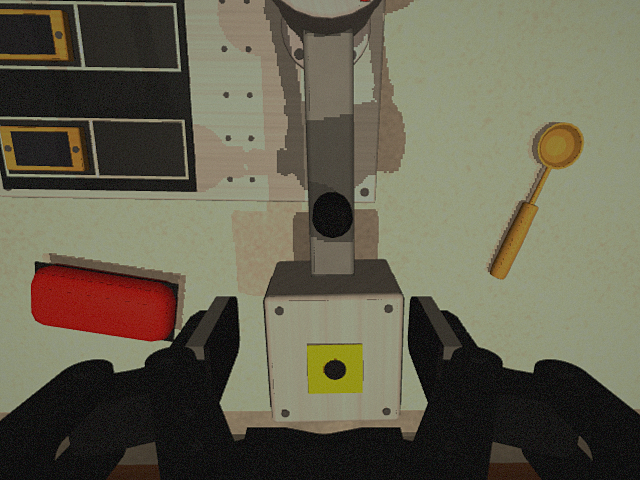

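```bash
python3 -m jog '[70,-1.2,0,0.43,0,-0.05,0, 70,-1.2,5,0.43,0,-0.05,0, 70,-1.2,9,0.43,0,-0.05,0, 70,-1.2,12,0.43,0,-0.05,0, 70,-1.2,13.6,0.43,0,-0.05,0, 70,-1.2,13.6,0.43,0,-0.05,0, 255,-1.2,13.6,0.43,0,-0.05,0, 255,-1.2,13.6,0.43,0,-0.05,0, 255,-1.2,13.6,0.43,0,-0.05,0, 255,-1.2,13.6,0.43,0,-0.05,0, 255,-1.2,13.6,0.43,0,-0.05,0]' 60
python3 - <<'E'
from h import *
print(get_state()["contact_force"]); arc((.4815,.1856),-1.36,12)
E
```

```text
clock: 32.28
position: [0.632, 0.1877, 0.2063]
ee_rot: [0.708, -0.707, -0.002, -0.001]
contact_force: [-0.7, 0.6, 6.5]
width: 0.0241
[-0.73004705  0.55481851  6.53131145]
r 0.15055308594960679 ang 0.013750613439204265 phi+90 3.143083526221919
[-0.08 -1.7 ] 0.81
[-0.34 -3.39] 1.62
[-0.8  -5.03] 2.44
[-1.44 -6.61] 3.25
[-2.25 -8.11] 4.06
[-3.23 -9.51] 4.87
[ -4.36 -10.78] 5.68
[ -5.63 -11.93] 6.49
[ -7.02 -12.92] 7.31
[ -8.51 -13.74] 8.12
[-10.08 -14.4 ] 8.93
[-11.72 -14.87] 9.74
```

```bash
python3 -m jog '[255,-0.08,0,-1.7,0,0.81,0, 255,-0.34,0,-3.39,0,1.62,0, 255,-0.8,0,-5.03,0,2.44,0, 255,-1.44,0,-6.61,0,3.25,0, 255,-2.25,0,-8.11,0,4.06,0, 255,-3.23,0,-9.51,0,4.87,0, 255,-4.36,0,-10.78,0,5.68,0, 255,-5.63,0,-11.93,0,6.49,0, 255,-7.02,0,-12.92,0,7.31,0, 255,-8.51,0,-13.74,0,8.12,0, 255,-10.08,0,-14.4,0,8.93,0, 255,-11.72,0,-14.87,0,9.74,0]'
python3 - <<'E'
from h import *
print(get_state()["contact_force"],get_state()["width"]); arc((.4815,.1856),-.04,1)
E
```

```text
clock: 33.78
position: [0.5158, 0.0381, 0.2062]
ee_rot: [0.551, -0.548, 0.443, -0.447]
contact_force: [17.0, 6.0, 4.5]
width: 0.0241
[16.96438875  5.99676499  4.45241067] 0.0241433401018906
r 0.1513958329336292 ang -1.3420891730959932 phi+90 1.7803374329936457
[-0.   -0.61] 0.29
```

```bash
python3 -m jog '[255,0,0,0.15,0,0,0, 255,0,0,0.15,0,0,0, 70,0,0,0.15,0,0,0, 70,0,0,0.15,0,0,0, 70,0,0,0.15,0,0,0, 70,0,-5,0.15,0,0,0, 70,0,-11,0.15,0,0,0, 70,0,-16,0.15,0,0,0, 70,0,-16,0.15,0,0,0]'
python3 - <<'E'
from h import *
a=1.887; P=np.array([.4815,.1856]); print(P+.15*np.array([np.cos(a),np.sin(a)]))
im,K,R,t=cam("top"); crop(im,140,190,260,150,3,"pics/t20.png")
im,K,R,t=cam("wrist"); cv2.imwrite("pics/w21.png",im)
E
```

```text
clock: 34.9
position: [0.5176, 0.0385, 0.3685]
ee_rot: [0.552, -0.548, 0.442, -0.447]
contact_force: [0.3, 0.0, -0.8]
width: 0.062
[0.4348559  0.32816342]
```

View pics/w21.png

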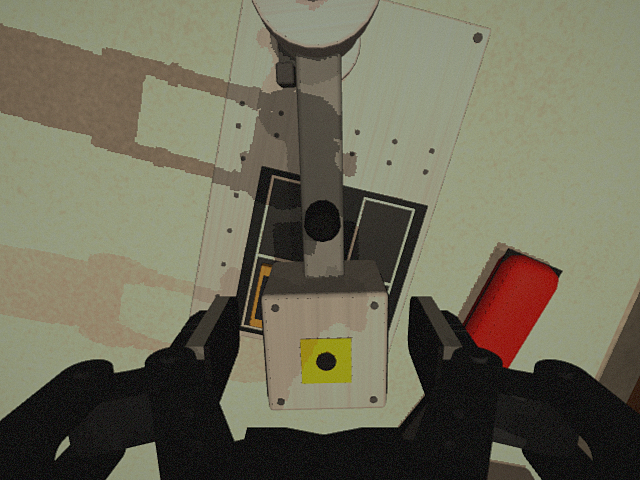

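View pics/t20.png

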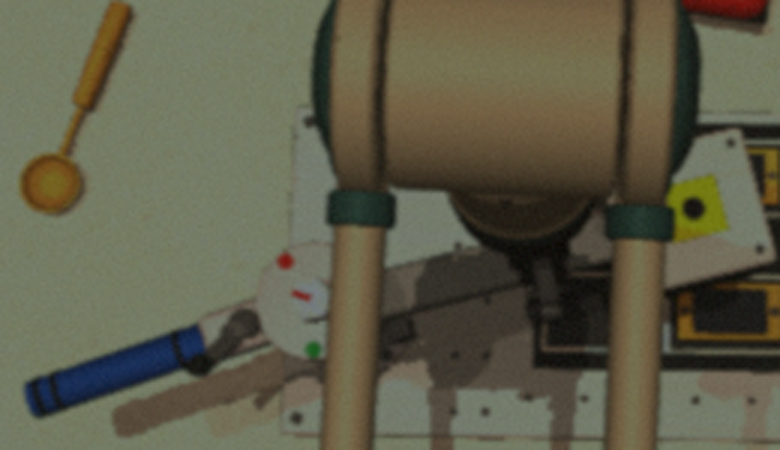

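Run:
```python
from h import *
plan((.439,.257,.35),.316)
```

```text
d [-22.96   1.39  -2.87] rv [ 0.002 -0.74   0.   ]
```

```bash
python3 -m jog '[170,-6,0,0,0,-0.74,0, 170,-12,0,-1,0,-0.74,0, 170,-18,0,-2.9,0,-0.74,0, 170,-23,1.4,-2.9,0,-0.74,0, 170,-23,1.4,-2.9,0,-0.74,0, 170,-23,1.4,-2.9,0,-0.74,0, 170,-23,1.4,-2.9,0,-0.74,0]'
python3 - <<'E'
from h import *
im,K,R,t=cam("wrist"); cv2.imwrite("pics/w22.png",im); np.savez("w22.npz",K=K,R=R,t=t)
plan((.439,.257,.25),.316)
E
```

```text
clock: 35.88
position: [0.4393, 0.2561, 0.3498]
ee_rot: [-0.572, 0.572, -0.416, 0.416]
contact_force: [0.5, -0.6, -0.4]
width: 0.0284
d [-0.1  10.01 -0.  ] rv [ 0.003 -0.016  0.004]
```

View pics/w22.png

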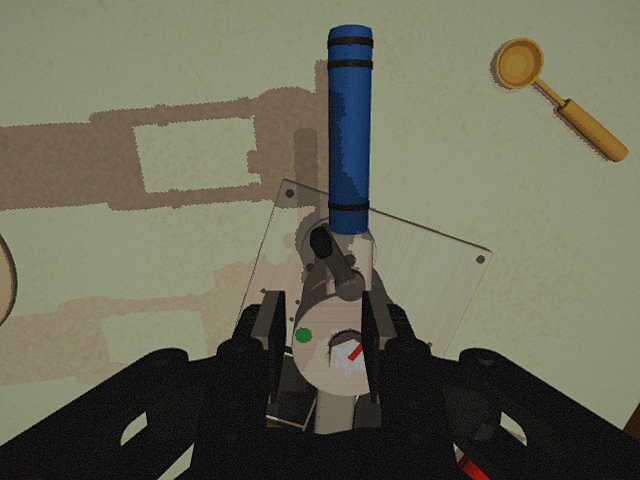

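Run:
```python
from h import *
D=np.load("w22.npz");K,R,t=D["K"],D["R"],D["t"]
tab=px2w(K,R,t,(320,240),.272); h1=px2w(K,R,t,(350,31),.222);h2=px2w(K,R,t,(349,220),.222); print(tab,h1,np.arctan2(*(h1-h2)[1::-1]))
plan((*tab[:2],.25),.316)
```

```text
[0.43589501 0.26158394 0.272     ] [0.41719573 0.37702344 0.222     ] 1.895521347901921
d [-0.64 10.01 -0.16] rv [ 0.003 -0.016  0.004]
```

```bash
python3 -m jog '[170,-0.3,4,-0.1,0,0,0, 170,-0.3,7.5,-0.1,0,0,0, 170,-0.3,9.9,-0.1,0,0,0, 170,-0.3,9.9,-0.1,0,0,0, 170,-0.3,9.9,1.1,0,0,0, 170,-0.3,9.9,2.1,0,0,0, 170,-0.3,9.9,3,0,0,0, 170,-0.3,9.9,3.8,0,0,0, 170,-0.3,9.9,4.4,0,0,0, 170,-0.3,9.9,4.5,0,0,0, 170,-0.3,9.9,4.5,0,0,0]'; python3 -m jog '[170,0,0,-0.8,0,0,0, 170,0,-5,-0.8,0,0,0, 120,0,-10,-0.8,0,0,0, 120,0,-14,-0.8,0,0,0, 120,0,-14,-0.8,0,0,0]'
python3 - <<'E'
from h import *
im,K,R,t=cam("wrist"); cv2.imwrite("pics/w23.png",im); np.savez("w23.npz",K=K,R=R,t=t)
E
```

```text
clock: 37.3
position: [0.4812, 0.2736, 0.2514]
ee_rot: [-0.572, 0.572, -0.415, 0.416]
contact_force: [-1.1, -1.3, 1.3]
width: 0.0279
clock: 37.92
position: [0.4746, 0.2726, 0.3951]
ee_rot: [0.575, -0.569, 0.413, -0.417]
contact_force: [0.3, -0.1, -0.6]
width: 0.0451
```

View pics/w23.png

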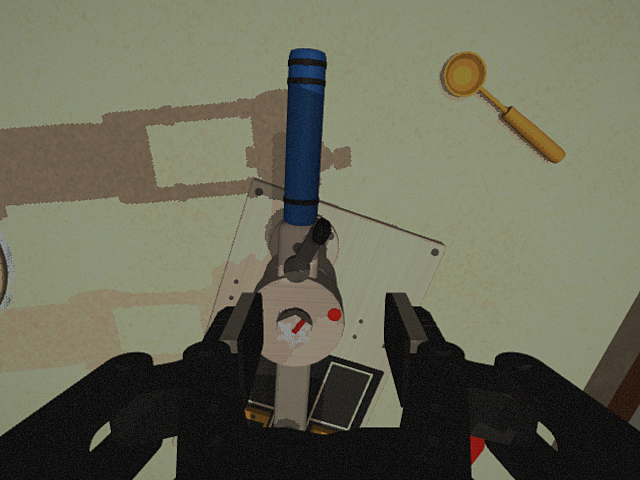

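The lever is back on the red side (tab at (320,230)). Now to grasp the handle.

Run:
```python
from h import *
D=np.load("w23.npz");K,R,t=D["K"],D["R"],D["t"]
h1=px2w(K,R,t,(307,56),.222);h2=px2w(K,R,t,(301.5,213),.222); a=np.arctan2(*(h1-h2)[1::-1]); print(h1,h2,a)
pv=px2w(K,R,t,(296,268),.25);tb=px2w(K,R,t,(320,231),.272); print("lever",np.arctan2(*(tb-pv)[1::-1])-a, np.hypot(*(tb-pv)[:2]))
P=np.array([.4815,.1856]); a2=np.arctan2(*(h1[:2]-P)[::-1]); print("a2",a2)
u=np.array([np.cos(a),np.sin(a)]); g=h1[:2]-.053*u; print(g)
plan((*g,.207),a-np.pi/2)
```

```text
[0.42999943 0.3788337  0.222     ] [0.45988264 0.26926101 0.222     ] 1.8370462882193501
lever -0.4340792903061106 0.03837587434854725
a2 1.8312614186372067
[0.44394455 0.32770119]
d [-6.2  18.56 -1.19] rv [-0.034  0.357 -0.005]
```

```bash
python3 -m jog '[60,-6.2,0,-1.2,0,0.36,0, 60,-6.2,5,-1.2,0,0.36,0, 60,-6.2,10,-1.2,0,0.36,0, 60,-6.2,15,-1.2,0,0.36,0, 60,-6.2,18.6,-1.2,0,0.36,0, 60,-6.2,18.6,-1.2,0,0.36,0]'
python3 - <<'E'
from h import *
im,K,R,t=cam("wrist"); cv2.imwrite("pics/w24.png",im);print(get_state()["contact_force"])
E
```

```text
clock: 38.72
position: [0.4395, 0.3254, 0.201]
ee_rot: [-0.559, 0.565, -0.431, 0.428]
contact_force: [-0.2, 0.1, 0.0]
width: 0.0654
[-0.08181608  0.33456015  0.92266685]
```

View pics/w24.png

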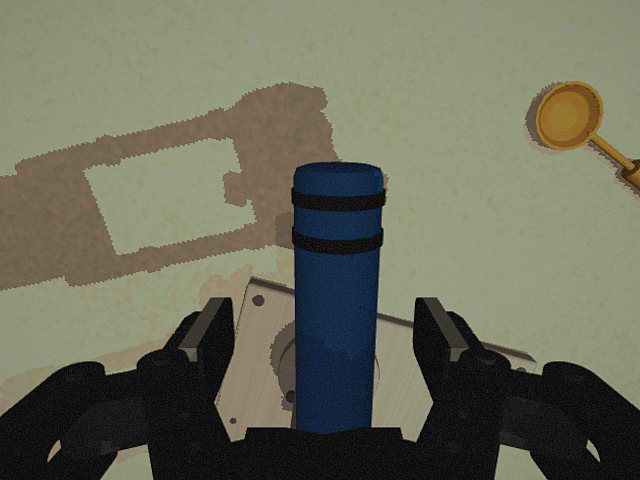

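```bash
python3 -m jog '[60,0,0,0.3,0,0,0, 60,0,0,0.3,0,0,0, 255,0,0,0.3,0,0,0, 255,0,0,0.3,0,0,0, 255,0,0,0.3,0,0,0, 255,0,0,0.3,0,0,0, 255,0,0,0.3,0,0,0, 255,0,0,0.3,0,0,0]' 70
python3 - <<'E'
from h import *
print(get_state()["contact_force"]);arc((.4815,.1856),-1.4,12)
E
```

```text
clock: 39.78
position: [0.445, 0.3277, 0.206]
ee_rot: [0.562, -0.562, 0.43, -0.43]
contact_force: [-2.4, -1.9, 4.8]
width: 0.025
[-2.35354803 -1.89629751  4.84645815]
r 0.14666970797441228 ang 1.8221171644138205 phi+90 1.8357848391903402
[0.12 1.71] 0.84
[0.44 3.39] 1.67
[0.96 5.02] 2.51
[1.66 6.58] 3.34
[2.54 8.04] 4.18
[3.58 9.4 ] 5.01
[ 4.77 10.63] 5.85
[ 6.1 11.7] 6.68
[ 7.54 12.62] 7.52
[ 9.08 13.36] 8.36
[10.7  13.92] 9.19
[12.37 14.29] 10.03
```

```bash
python3 -m jog '[255,0.12,0,1.71,0,0.84,0, 255,0.44,0,3.39,0,1.67,0, 255,0.96,0,5.02,0,2.51,0, 255,1.66,0,6.58,0,3.34,0, 255,2.54,0,8.04,0,4.18,0, 255,3.58,0,9.4,0,5.01,0, 255,4.77,0,10.63,0,5.85,0, 255,6.1,0,11.7,0,6.68,0, 255,7.54,0,12.62,0,7.52,0, 255,7.54,0,12.62,0,7.52,0]'
python3 - <<'E'
from h import *
print(get_state()["contact_force"],get_state()["width"]);arc((.4815,.1856),-.6,8)
im,K,R,t=cam("top"); crop(im,180,190,160,130,5,"pics/t25.png")
E
```

```text
clock: 41.02
position: [0.5859, 0.2868, 0.206]
ee_rot: [-0.269, 0.271, -0.653, 0.653]
contact_force: [-4.8, -2.2, 6.1]
width: 0.0251
[-4.78567865 -2.21344491  6.07815082] 0.025125565182762075
r 0.14539666327324852 ang 0.7698573039986435 phi+90 0.7842087066845612
[0.06 1.09] 0.54
[0.19 2.17] 1.07
[0.41 3.24] 1.61
[0.71 4.29] 2.15
[1.09 5.31] 2.69
[1.54 6.3 ] 3.22
[2.06 7.26] 3.76
[2.66 8.17] 4.3
```

View pics/t25.png

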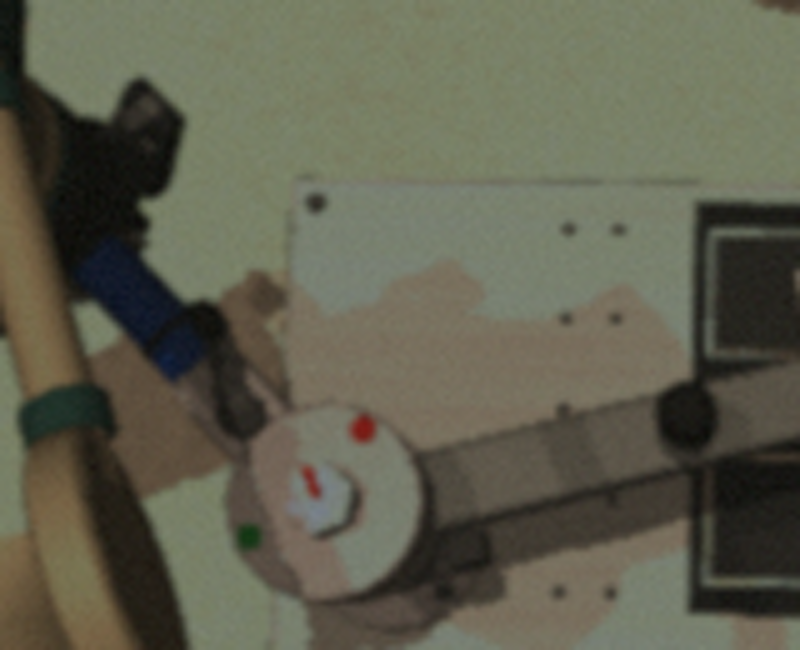

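```bash
python3 -m jog '[255,0.06,0,1.09,0,0.54,0, 255,0.19,0,2.17,0,1.07,0, 255,0.41,0,3.24,0,1.61,0, 255,0.71,0,4.29,0,2.15,0, 255,1.09,0,5.31,0,2.69,0, 255,1.09,0,5.31,0,2.69,0]'
python3 - <<'E'
from h import *
print(get_state()["contact_force"],get_state()["width"]);arc((.4815,.1856),-.4,8)
im,K,R,t=cam("top"); crop(im,180,190,160,130,5,"pics/t26.png")
E
```

```text
clock: 41.82
position: [0.6152, 0.242, 0.2061]
ee_rot: [-0.143, 0.145, -0.692, 0.692]
contact_force: [-5.7, -1.3, 6.8]
width: 0.025
[-5.74100182 -1.32545578  6.75163697] 0.024950758335663986
r 0.1451309632036496 ang 0.3990394149561457 phi+90 0.41019590910032444
[0.03 0.73] 0.36
[0.09 1.45] 0.72
[0.19 2.17] 1.07
[0.32 2.88] 1.43
[0.49 3.59] 1.79
[0.7  4.28] 2.15
[0.94 4.97] 2.51
[1.21 5.64] 2.86
```

View pics/t26.png

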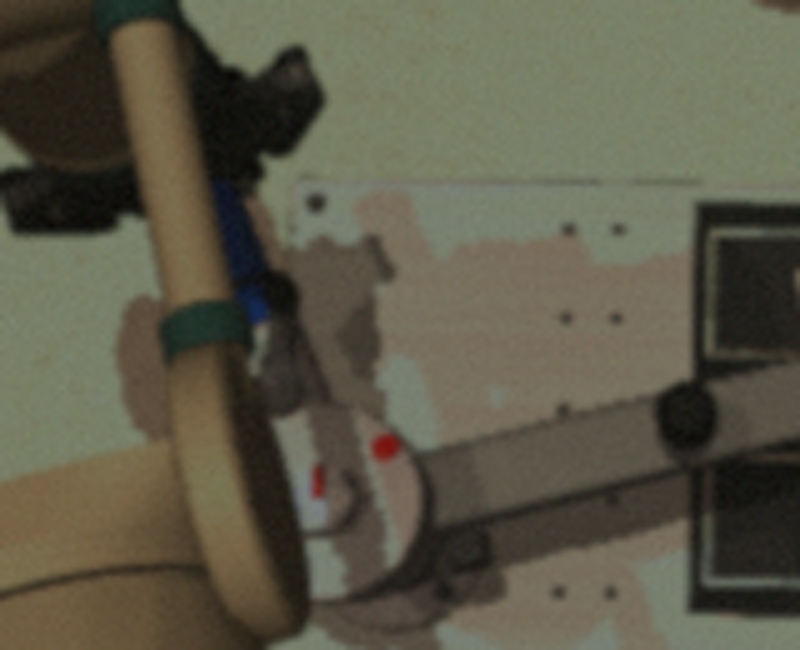

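```bash
python3 -m jog '[255,0.03,0,0.73,0,0.36,0, 255,0.09,0,1.45,0,0.72,0, 255,0.09,0,1.45,0,0.72,0, 255,0.09,0,1.45,0,0.72,0]'
python3 - <<'E'
from h import *
print(get_state()["contact_force"],get_state()["width"]);arc((.4815,.1856),-.3,6)
E
```

```text
clock: 42.38
position: [0.6194, 0.2306, 0.206]
ee_rot: [0.109, -0.111, 0.699, -0.698]
contact_force: [-5.5, 1.2, 6.5]
width: 0.025
[-5.46357667  1.23897515  6.48380111] 0.025034295237427992
r 0.14508443854025177 ang 0.3150949224863663 phi+90 0.3131519970357468
[0.02 0.73] 0.36
[0.07 1.45] 0.72
[0.16 2.17] 1.07
[0.28 2.88] 1.43
[0.44 3.59] 1.79
[0.64 4.29] 2.15
```

```bash
python3 -m jog '[255,0.02,0,0.73,0,0.36,0, 255,0.07,0,1.45,0,0.72,0, 255,0.07,0,1.45,0,0.72,0, 255,0.07,0,1.45,0,0.72,0]'
python3 - <<'E'
from h import *
print(get_state()["contact_force"],get_state()["width"]);arc((.4815,.1856),-.3,6)
im,K,R,t=cam("top"); crop(im,180,190,160,130,5,"pics/t27.png")
E
```

```text
clock: 42.88
position: [0.6226, 0.2192, 0.2061]
ee_rot: [0.075, -0.077, 0.705, -0.701]
contact_force: [-6.9, 7.9, 6.3]
width: 0.0249
[-6.88873697  7.89942398  6.32286967] 0.02485610487374993
r 0.14507845425023974 ang 0.23402166707304617 phi+90 0.21572470780261432
[0.   0.73] 0.36
[0.05 1.45] 0.72
[0.12 2.17] 1.07
[0.24 2.89] 1.43
[0.39 3.6 ] 1.79
[0.57 4.3 ] 2.15
```

View pics/t27.png

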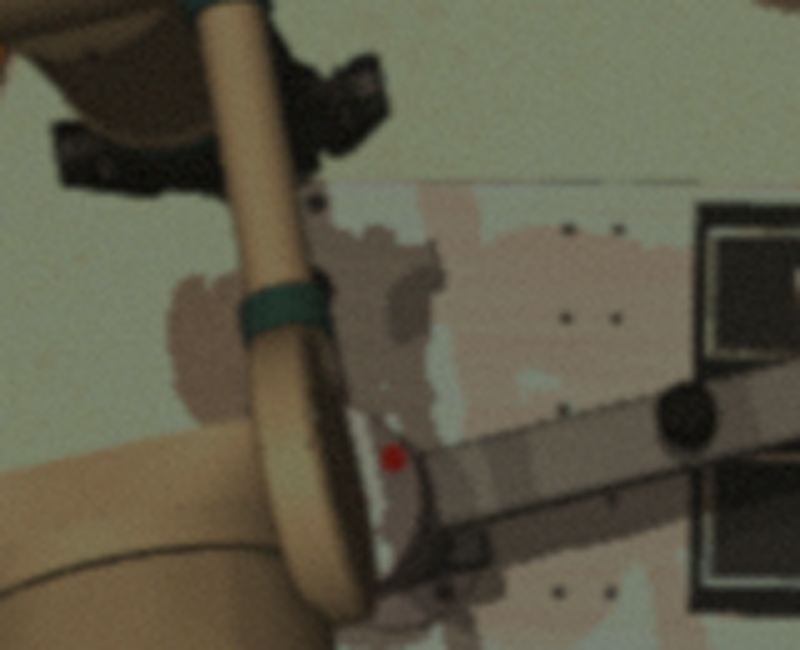

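```bash
python3 -m jog '[255,0,0,0.73,0,0.36,0, 255,0.05,0,1.45,0,0.72,0, 255,0.05,0,1.45,0,0.72,0, 255,0.05,0,1.45,0,0.72,0]'
python3 - <<'E'
from h import *
print(get_state()["contact_force"],get_state()["width"]);arc((.4815,.1856),-.3,6)
E
```

```text
clock: 43.42
position: [0.6235, 0.2104, 0.206]
ee_rot: [0.038, -0.043, 0.712, -0.7]
contact_force: [-8.9, 19.9, 6.7]
width: 0.0248
[-8.86752571 19.88045819  6.68471308] 0.024837854272413244
r 0.14418582903138719 ang 0.1726716632364668 phi+90 0.11469608691794475
[-0.02  0.72] 0.36
[-0.01  1.44] 0.72
[0.04 2.16] 1.07
[0.12 2.88] 1.43
[0.24 3.59] 1.79
[0.4  4.29] 2.15
```

```bash
python3 -m jog '[255,-0.02,0,0.5,0,0.1,0, 255,-0.02,0,0.9,0,0.1,0, 255,-0.02,0,0.9,0,0.1,0, 255,-0.02,0,0.9,0,0.1,0]'
python3 - <<'E'
from h import *
print(get_state()["contact_force"],get_state()["width"]);arc((.4815,.1856),-.3,2)
E
```

```text
clock: 43.92
position: [0.6243, 0.2061, 0.206]
ee_rot: [0.033, -0.037, 0.715, -0.697]
contact_force: [-9.7, 29.4, 5.7]
width: 0.0248
[-9.70997596 29.38015095  5.67830834] 0.024777240032585177
r 0.14421471024247623 ang 0.14251026301759043 phi+90 0.09935456143726351
[0.07 2.16] 1.07
[0.46 4.28] 2.15
```

```bash
python3 -m jog '[255,0,0,-0.8,0,0,0, 255,0,0,-1.2,0,0,0, 255,0,0,-1.2,0,0,0, 90,0,0,-1.2,0,0,0, 90,0,0,-1.2,0,0,0, 90,0,0,-1.2,0,0,0, 60,0,-5,-1.2,0,0,0, 60,0,-11,-1.2,0,0,0, 60,0,-17,-1.2,0,0,0, 60,0,-20,-1.2,0,0,0, 60,0,-20,-1.2,0,0,0]'
python3 - <<'E'
from h import *
im,K,R,t=cam("wrist"); cv2.imwrite("pics/w28.png",im); plan((.45,-.35,.41),-.02)
E
```

```text
clock: 45.3
position: [0.6291, 0.2041, 0.4081]
ee_rot: [0.036, -0.032, 0.707, -0.706]
contact_force: [0.3, 0.3, -1.3]
width: 0.0656
d [23.04 -0.49 53.44] rv [-9.0000e-03 -1.0423e+01 -9.0000e-03]
```

View pics/w28.png

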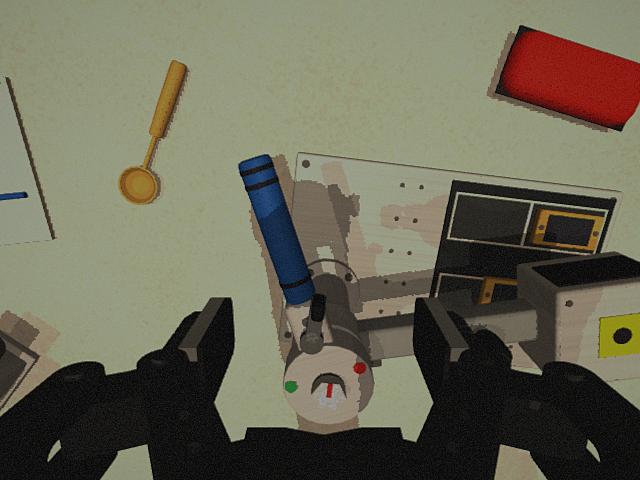

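Run:
```python
from h import *
im,K,R,t=cam("wrist"); crop(im,270,280,130,150,5,"pics/w28c.png")
h1=px2w(K,R,t,(254,163),.222);h2=px2w(K,R,t,(301,295),.222); print("handle",np.arctan2(*(h1-h2)[1::-1]),np.arctan2(h1[1]-.1856,h1[0]-.4815))
pv=px2w(K,R,t,(312,342),.25);tb=px2w(K,R,t,(318,304),.272); print("lever",np.arctan2(*(tb-pv)[1::-1])-np.arctan2(*(h1-h2)[1::-1]))
np.savez("w28.npz",K=K,R=R,t=t)
im,K,R,t=cam("top"); crop(im,200,250,100,75,8,"pics/t28.png")
```

```text
handle 0.3994804549583246 0.39844465404173357
lever -0.42578176213843943
```

View pics/w28c.png

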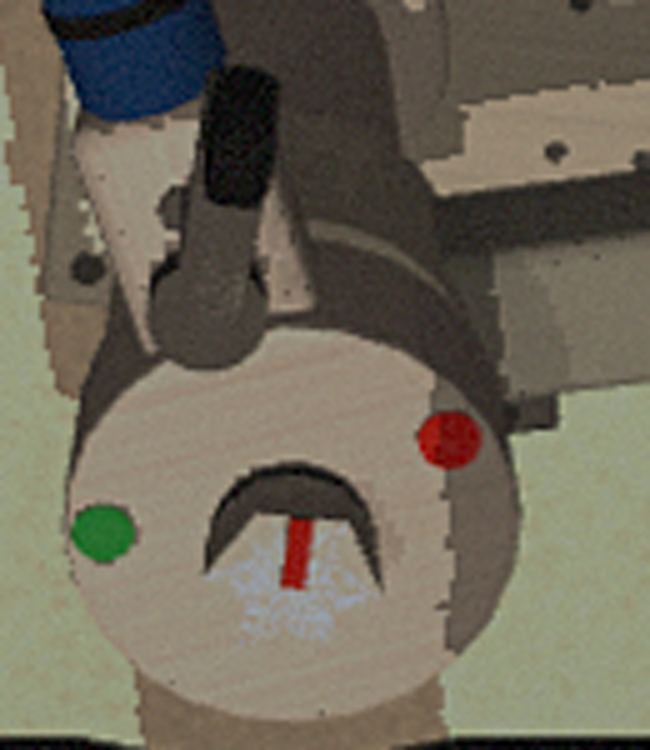

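View pics/t28.png

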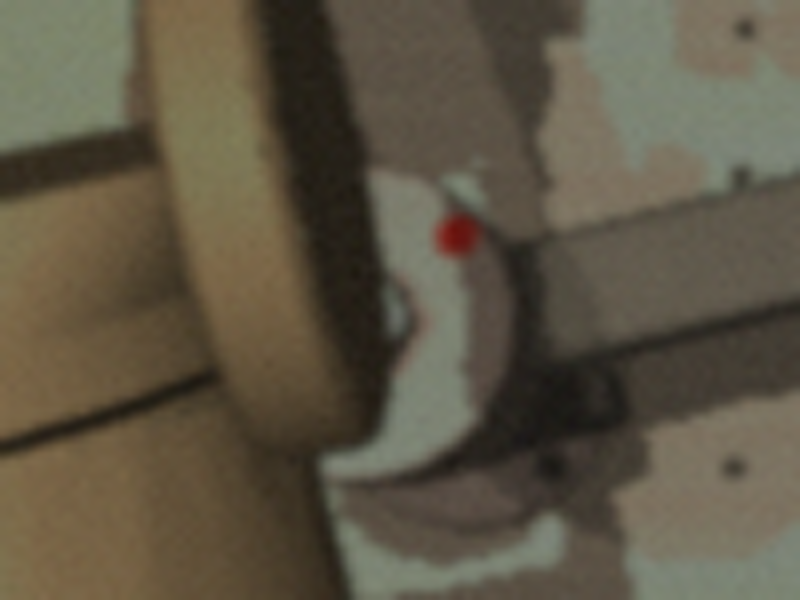

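```bash
python3 - <<'E'
from h import *
D=np.load("w28.npz");K,R,t=D["K"],D["R"],D["t"]
a=px2w(K,R,t,(270+293/5,280+588/5),.255);b=px2w(K,R,t,(270+302/5,280+518/5),.255); print("idx now",np.arctan2(*(b-a)[1::-1]),np.hypot(*(b-a)[:2]))
# w1 pose
K0=K; Rw=rot([-0.164,0.166,-0.687,0.688]).as_matrix()
T=np.array(get_image("wrist")["tool_from_camera"]); Rc=Rw@T[:3,:3]; tc=Rw@T[:3,3]+np.array([.552,.2079,.4]); R1=Rc.T; t1=-Rc.T@tc
a=px2w(K0,R1,t1,(230+383/5,180+680/5),.255);b=px2w(K0,R1,t1,(230+420/5,180+612/5),.255); print("idx start",np.arctan2(*(b-a)[1::-1]),np.hypot(*(b-a)[:2]))
E
python3 -m jog '[60,4,0,9,0,-1.2,0, 60,8,0,15,0,-2.4,0, 60,12,0,21,0,-3.6,0, 60,16,0,27,0,-4.8,0, 60,20,0,33,0,-6,0, 60,23,0,39,0,-7.2,0, 60,23,0,45,0,-8.4,0, 60,23,0,50,0,-9.6,0, 60,23,0,53.4,0,-10.4,0, 60,23,0,53.4,0,-10.4,0, 60,23,0,53.4,0,-10.4,0, 60,23,0,53.4,0,-10.4,0]'
python3 - <<'E'
from h import *
im,K,R,t=cam("top"); cv2.imwrite("pics/t30.png",im); crop(im,200,250,100,75,8,"pics/t29.png"); crop(im,310,210,200,150,4,"pics/t31.png")
E
```

```text
idx now -0.012248501229620354 0.013464565338180395
idx start 0.0010105369314001727 0.01272482397327433
clock: 47.0
position: [0.4495, -0.349, 0.4038]
ee_rot: [0.494, -0.494, 0.507, -0.505]
contact_force: [0.4, 0.3, -0.0]
width: 0.065
```

View pics/t29.png

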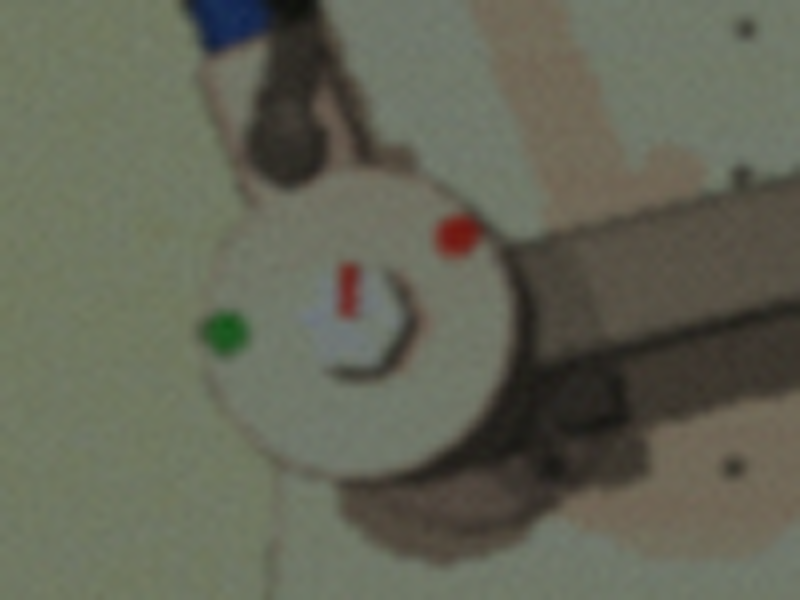

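View pics/t31.png

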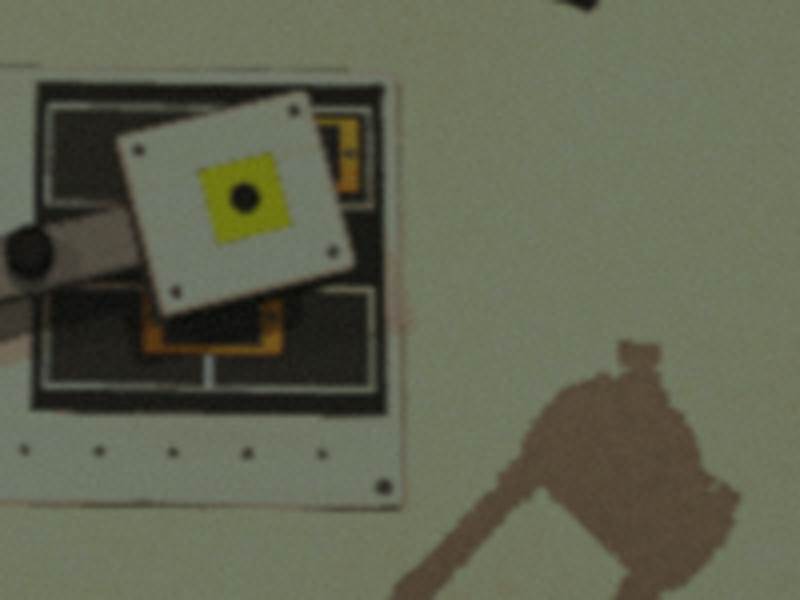

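View pics/t30.png

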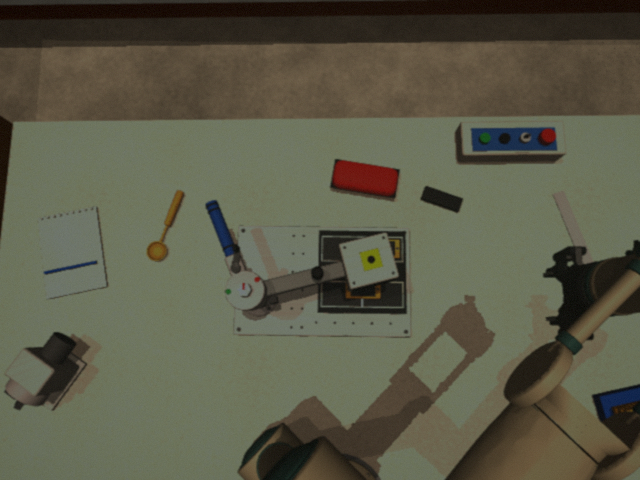

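The bolt's index line is back at its starting direction and the head and lever look right. But the second blank has been knocked about 40 mm toward the post: it now straddles two outlines, at crop (143–283, 290–350). It was still in place at t=34.9. It lies partly under the locked head, so I'll unlock, swing clear, re-lay it and close up again. 47 of 210 s are used.

Run:
```python
from h import *
plan((.5635,.2005,.36),.40-np.pi/2)
```

```text
d [-55.14   4.53  10.13] rv [ 1.500e-02  8.222e+00 -6.000e-03]
```

```bash
python3 -m jog '[170,-6,0,1,0,1,0, 170,-12,0,2,0,2,0, 170,-18,0,3,0,3,0, 170,-24,0,4,0,4,0, 170,-30,0,5,0,5,0, 170,-36,0,6,0,6,0, 170,-42,0,7.5,0,7,0, 170,-48,0,9,0,8.2,0, 170,-55.1,2,10.1,0,8.2,0, 170,-55.1,4.5,10.1,0,8.2,0, 170,-55.1,4.5,10.1,0,8.2,0, 170,-55.1,4.5,10.1,0,8.2,0]'
python3 - <<'E'
from h import *
plan((.5635,.2005,.25),.40-np.pi/2)
im,K,R,t=cam("wrist"); cv2.imwrite("pics/w32.png",im); np.savez("w32.npz",K=K,R=R,t=t)
E
```

```text
clock: 48.55
position: [0.5633, 0.1989, 0.3616]
ee_rot: [-0.142, 0.141, -0.693, 0.693]
contact_force: [0.2, -0.8, 0.1]
width: 0.0283
d [-0.07 11.16 -0.15] rv [-0.006  0.022 -0.009]
```

View pics/w32.png

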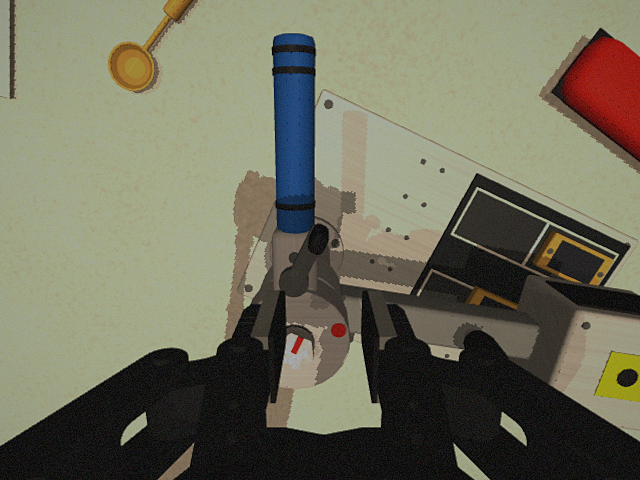

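```bash
python3 -m jog '[170,-0.1,4,-0.1,0,0,0, 170,-0.1,8,-0.1,0,0,0, 170,-0.1,11.1,-0.1,0,0,0, 170,-0.1,11.1,-0.1,0,0,0, 170,-0.1,11.1,-1.3,0,0,0, 170,-0.1,11.1,-2.3,0,0,0, 170,-0.1,11.1,-3.2,0,0,0, 170,-0.1,11.1,-4,0,0,0, 170,-0.1,11.1,-4.5,0,0,0, 170,-0.1,11.1,-4.6,0,0,0, 170,-0.1,11.1,-4.6,0,0,0]'; python3 -m jog '[170,0,0,0.8,0,0,0, 170,0,-5,0.8,0,0,0, 120,0,-10,0.8,0,0,0, 120,0,-14,0.8,0,0,0, 120,0,-14,0.8,0,0,0]'
python3 - <<'E'
from h import *
im,K,R,t=cam("wrist"); cv2.imwrite("pics/w33.png",im); np.savez("w33.npz",K=K,R=R,t=t)
E
```

```text
clock: 49.98
position: [0.546, 0.2417, 0.2491]
ee_rot: [0.141, -0.142, 0.693, -0.693]
contact_force: [1.2, -3.4, 2.2]
width: 0.0284
clock: 50.6
position: [0.5506, 0.2348, 0.3924]
ee_rot: [0.143, -0.139, 0.694, -0.692]
contact_force: [-0.2, 0.6, 0.3]
width: 0.0455
```

View pics/w33.png

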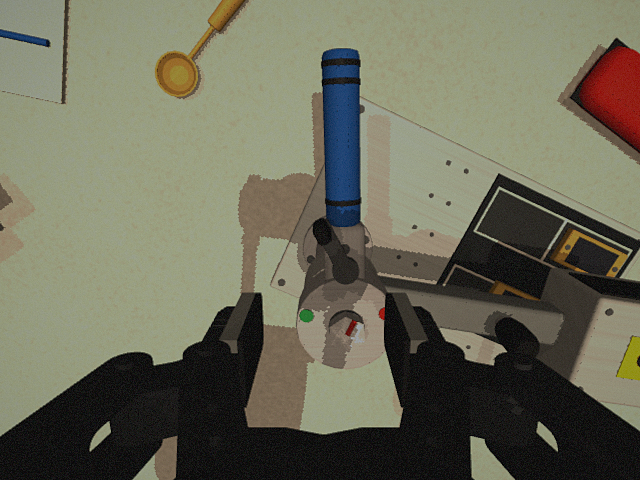

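The lever is on the green side. I'll grasp the handle.

Run:
```python
from h import *
D=np.load("w33.npz");K,R,t=D["K"],D["R"],D["t"]
h1=px2w(K,R,t,(340.5,53),.222);h2=px2w(K,R,t,(343.5,213),.222); a=np.arctan2(*(h1-h2)[1::-1]); print(h1,h2,a)
u=np.array([np.cos(a),np.sin(a)]); g=h1[:2]-.053*u; print(g)
plan((*g,.207),a-np.pi/2)
```

```text
[0.66352504 0.26995446 0.222     ] [0.55949   0.2218722 0.222    ] 0.4329313167919261
[0.61541483 0.24771919]
d [-6.52 18.3   1.37] rv [ 0.008 -0.218 -0.011]
```

```bash
python3 -m jog '[60,-6.5,0,1.35,0,-0.2,0, 60,-6.5,5,1.35,0,-0.2,0, 60,-6.5,10,1.35,0,-0.2,0, 60,-6.5,15,1.35,0,-0.2,0, 60,-6.5,18.4,1.35,0,-0.2,0, 60,-6.5,18.4,1.35,0,-0.2,0, 255,-6.5,18.4,1.35,0,-0.2,0, 255,-6.5,18.4,1.35,0,-0.2,0, 255,-6.5,18.4,1.35,0,-0.2,0, 255,-6.5,18.4,1.35,0,-0.2,0, 255,-6.5,18.4,1.35,0,-0.2,0, 255,-6.5,18.4,1.35,0,-0.2,0]' 60
python3 - <<'E'
from h import *
print(get_state()["contact_force"]); arc((.4815,.1856),1.46,12)
E
```

```text
clock: 52.15
position: [0.6158, 0.2477, 0.2075]
ee_rot: [0.152, -0.15, 0.691, -0.691]
contact_force: [0.5, 0.3, 5.8]
width: 0.0253
[0.47521201 0.33162639 5.81318282]
r 0.14795955635943742 ang 0.4330600766221486 phi+90 0.4303079533874492
[ 0.11 -1.8 ] -0.87
[ 0.45 -3.56] -1.74
[ 0.99 -5.28] -2.61
[ 1.74 -6.92] -3.49
[ 2.68 -8.45] -4.36
[ 3.8  -9.86] -5.23
[  5.08 -11.12] -6.1
[  6.51 -12.21] -6.97
[  8.05 -13.13] -7.84
[  9.7  -13.85] -8.71
[ 11.43 -14.37] -9.59
[ 13.2  -14.67] -10.46
```

```bash
python3 -m jog '[255,0.11,0,-1.8,0,-0.87,0, 255,0.45,0,-3.56,0,-1.74,0, 255,0.99,0,-5.28,0,-2.61,0, 255,1.74,0,-6.92,0,-3.49,0, 255,2.68,0,-8.45,0,-4.36,0, 255,3.8,0,-9.86,0,-5.23,0, 255,5.08,0,-11.12,0,-6.1,0, 255,6.51,0,-12.21,0,-6.97,0, 255,8.05,0,-13.13,0,-7.84,0, 255,9.7,0,-13.85,0,-8.71,0, 255,11.43,0,-14.37,0,-9.59,0, 255,13.2,0,-14.67,0,-10.46,0]'; python3 -m jog '[255,0,0,0,0,0,0, 110,0,0,0,0,0,0, 110,0,0,0,0,0,0, 80,0,0,0,0,0,0, 70,0,-6,0,0,0,0, 70,0,-12,0,0,0,0, 70,0,-15,0,0,0,0, 70,0,-15,0,0,0,0]'
python3 - <<'E'
from h import *
plan((.518,.0395,.34),.239)
im,K,R,t=cam("top"); crop(im,180,190,160,130,5,"pics/t34.png")
E
```

```text
clock: 53.65
position: [0.435, 0.3278, 0.2074]
ee_rot: [0.576, -0.571, 0.413, -0.414]
contact_force: [1.7, 3.3, 6.7]
width: 0.0248
clock: 54.65
position: [0.4349, 0.326, 0.3577]
ee_rot: [0.575, -0.572, 0.413, -0.415]
contact_force: [-0.2, -0.1, -0.2]
width: 0.0621
d [29.81  1.75 -1.12] rv [-0.038  0.578 -0.007]
```

View pics/t34.png

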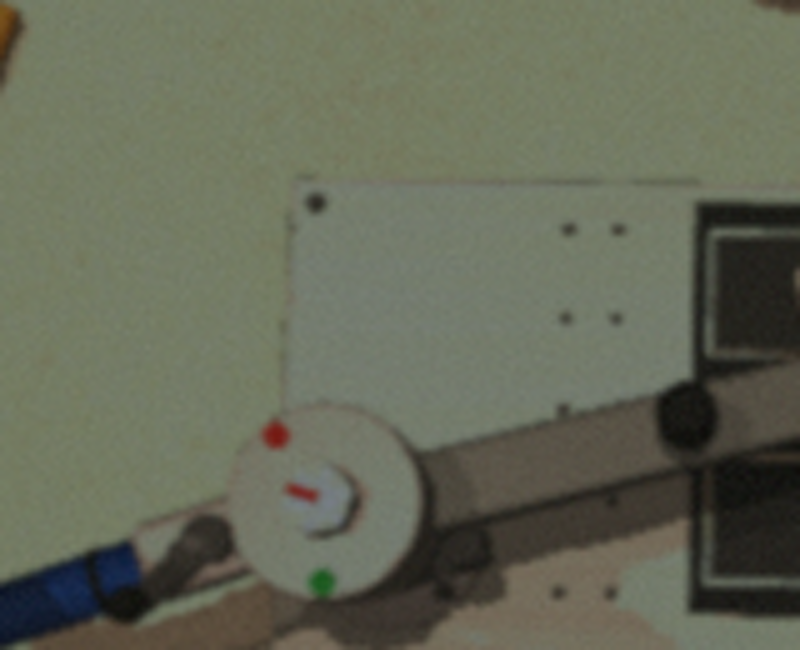

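The bolt is slack again, about 1.2 rad. Knob next.

```bash
python3 -m jog '[70,6,1.7,-0.3,0,0.57,0, 70,12,1.7,-0.6,0,0.57,0, 70,18,1.7,-1,0,0.57,0, 70,24,1.7,-1.1,0,0.57,0, 70,29.8,1.7,-1.1,0,0.57,0, 70,29.8,1.7,-1.1,0,0.57,0, 70,29.8,1.7,-1.1,0,0.57,0, 70,29.8,1.7,-1.1,0,0.57,0]'
python3 - <<'E'
from h import *
im,K,R,t=cam("wrist"); cv2.imwrite("pics/w35.png",im); plan((.518,.040,.204),.239)
E
```

```text
clock: 55.7
position: [0.5163, 0.0405, 0.3376]
ee_rot: [-0.557, 0.557, -0.436, 0.435]
contact_force: [-0.4, -0.2, -0.9]
width: 0.0618
d [ 0.1  13.39  0.15] rv [ 0.005  0.026 -0.004]
```

View pics/w35.png

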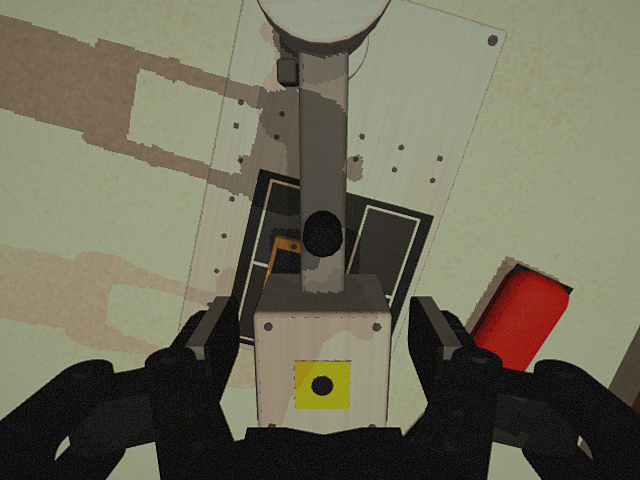

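```bash
python3 -m jog '[70,0,5,0,0,0,0, 70,0,9,0,0,0,0, 70,0,12,0,0,0,0, 70,0,13.4,0,0,0,0, 70,0,13.4,0,0,0,0, 255,0,13.4,0,0,0,0, 255,0,13.4,0,0,0,0, 255,0,13.4,0,0,0,0, 255,0,13.4,0,0,0,0, 255,0,13.4,0,0,0,0]'
python3 - <<'E'
from h import *
print(get_state()["contact_force"]); arc((.4815,.1856),1.34,12)
E
```

```text
clock: 57.0
position: [0.5177, 0.0392, 0.2059]
ee_rot: [0.557, -0.556, 0.436, -0.437]
contact_force: [-1.2, -0.3, 6.2]
width: 0.0238
[-1.17215421 -0.2983036   6.24398652]
r 0.15082395965161707 ang -1.3286729712219725 phi+90 1.8116561464195537
[-0.1   1.68] -0.8
[-0.38  3.34] -1.6
[-0.84  4.96] -2.4
[-1.49  6.51] -3.2
[-2.3   7.99] -4.0
[-3.27  9.36] -4.8
[-4.39 10.62] -5.6
[-5.64 11.74] -6.4
[-7.01 12.72] -7.2
[-8.48 13.54] -8.0
[-10.04  14.19] -8.8
[-11.65  14.67] -9.6
```

```bash
python3 -m jog '[255,-0.1,0,1.68,0,-0.8,0, 255,-0.38,0,3.34,0,-1.6,0, 255,-0.84,0,4.96,0,-2.4,0, 255,-1.49,0,6.51,0,-3.2,0, 255,-2.3,0,7.99,0,-4,0, 255,-3.27,0,9.36,0,-4.8,0, 255,-4.39,0,10.62,0,-5.6,0, 255,-5.64,0,11.74,0,-6.4,0, 255,-7.01,0,12.72,0,-7.2,0, 255,-8.48,0,13.54,0,-8,0, 255,-10.04,0,14.19,0,-8.8,0, 255,-11.65,0,14.67,0,-9.6,0]'; python3 -m jog '[100,0,0,0,0,0,0, 100,0,0,0,0,0,0, 70,0,0,0,0,0,0, 40,0,-6,0,0,0,0, 40,0,-12,0,0,0,0, 40,0,-18,0,0,0,0, 40,0,-18,0,0,0,0]'
python3 - <<'E'
from h import *
plan((.51,.0,.36),-.02)
E
```

```text
clock: 58.5
position: [0.6315, 0.1874, 0.2059]
ee_rot: [-0.707, 0.707, 0.005, -0.004]
contact_force: [-3.9, -0.6, 6.3]
width: 0.0242
clock: 59.38
position: [0.6337, 0.1872, 0.3908]
ee_rot: [0.708, -0.706, -0.007, -0.001]
contact_force: [-0.1, -0.3, -0.4]
width: 0.0718
d [-12.57   2.88 -18.62] rv [-0.082 11.457  0.055]
```

```bash
python3 -m jog '[60,-2,0.5,-5,0,1.3,0, 60,-4,1,-10,0,2.6,0, 60,-8,1.5,-14,0,3.9,0, 60,-12.6,2.8,-18.6,0,5.2,0, 60,-12.6,2.8,-18.6,0,6.5,0, 60,-12.6,2.8,-18.6,0,7.8,0, 60,-12.6,2.8,-18.6,0,9.1,0, 60,-12.6,2.8,-18.6,0,10.4,0, 60,-12.6,2.8,-18.6,0,11.4,0, 60,-12.6,2.8,-18.6,0,11.4,0, 60,-12.6,2.8,-18.6,0,11.4,0]'
python3 - <<'E'
from h import *
im,K,R,t=cam("wrist"); cv2.imwrite("pics/w36.png",im); brass(im,K,R,t,z=.032); print(get_state()["position"],phi())
E
```

```text
clock: 60.75
position: [0.5074, -0.0001, 0.3557]
ee_rot: [0.497, -0.498, 0.503, -0.502]
contact_force: [0.2, 0.3, 1.4]
width: 0.0652
px [398. 281.] c 0.5968 -0.1169 size [47.5, 85.8] yaw -0.025
px [316. 241.] c 0.4982 -0.0663 size [47.4, 84.7] yaw -0.01
[ 5.07470613e-01 -6.01790515e-05  3.55857750e-01] -0.009646131672799749
```

View pics/w36.png

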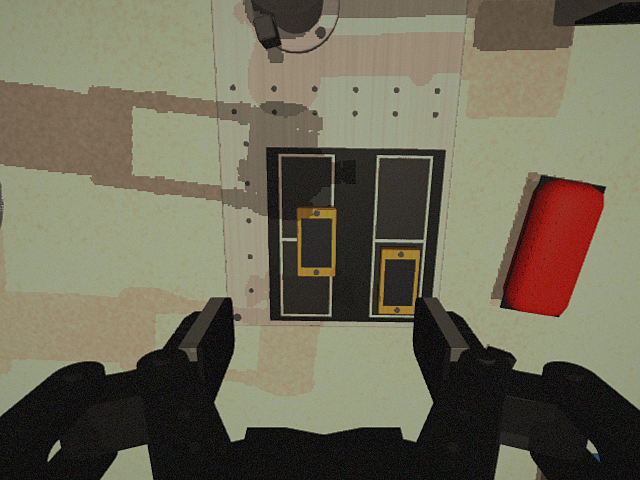

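```bash
python3 - <<'E'
from h import *
plan((.4982,-.0663,.0235),-.015)
E
python3 -m jog '[60,6.6,6,-0.9,0,0,0, 60,6.6,12,-0.9,0,0,0, 60,6.6,18,-0.9,0,0,0, 60,6.6,24,-0.9,0,0,0, 60,6.6,27,-0.9,0,0,0, 60,6.6,27,-0.9,0,0,0, 60,6.6,27,-0.9,0,0,0]'
python3 - <<'E'
from h import *
im,K,R,t=cam("wrist"); cv2.imwrite("pics/w37.png",im); brass(im,K,R,t,z=.032)
plan((.4982,-.0663,.0235),-.015)
E
```

```text
d [ 6.63 33.24 -0.84] rv [ 0.005  0.038 -0.   ]
clock: 61.68
position: [0.4994, -0.0663, 0.0878]
ee_rot: [-0.498, 0.497, -0.502, 0.503]
contact_force: [-0.5, -0.0, 1.2]
width: 0.065
px [515. 310.] c 0.5958 -0.1022 size [49.0, 60.5] yaw -0.018
px [320. 259.] c 0.4984 -0.0662 size [46.3, 85.3] yaw -0.021
d [-0.01  6.48 -0.19] rv [-0.03   0.032  0.008]
```

View pics/w37.png

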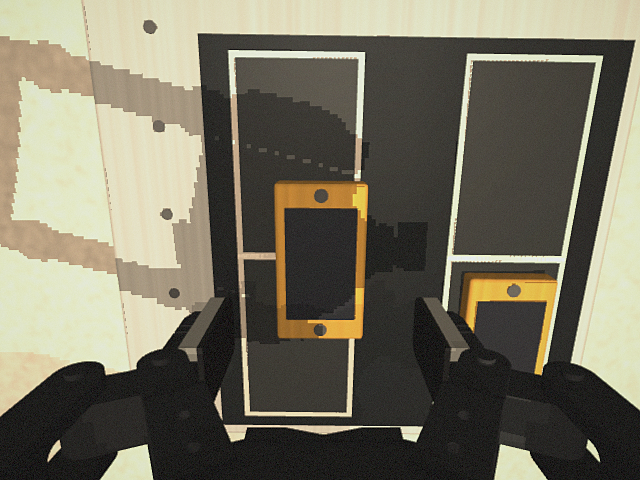

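```bash
python3 -m jog '[60,0,3,-0.15,0,0,0, 60,0,5.5,-0.15,0,0,0, 60,0,6.4,-0.15,0,0,0, 60,0,6.4,-0.15,0,0,0, 255,0,6.4,-0.15,0,0,0, 255,0,6.4,-0.15,0,0,0, 255,0,6.4,-0.15,0,0,0, 255,0,6.4,-0.15,0,0,0, 255,0,6.4,-0.15,0,0,0, 255,0,3.5,-0.15,0,0,0, 255,0,2,-0.15,0,0,0, 255,0,2,-0.15,0,0,0]' 60
python3 - <<'E'
from h import *
im,K,R,t=cam("wrist"); s=get_state(); print(s["width"],s["position"],s["contact_force"]); brass(im,K,R,t,z=s["position"][2]+.0075)
plan((.4848,-.1156,.065),-.0264)
E
```

```text
clock: 63.22
position: [0.4976, -0.0662, 0.0679]
ee_rot: [-0.498, 0.497, -0.501, 0.504]
contact_force: [0.6, 1.0, -2.7]
width: 0.044
0.043935942226028896 [ 0.49675759 -0.06591784  0.06690968] [ 0.07092718  0.43054525 -2.28755795]
px [530. 325.] c 0.5726 -0.0734 size [37.7, 38.7] yaw -0.024
px [323. 311.] c 0.498 -0.0667 size [46.5, 86.6] yaw -0.017
d [ 4.98  0.19 -1.14] rv [-0.011  0.112  0.003]
```

```bash
python3 -m jog '[255,2.5,0,-0.6,0,0.05,0, 255,4.95,0,-1.2,0,0.1,0, 255,4.95,0,-1.2,0,0.1,0, 255,4.95,0,-1.2,0,0.1,0, 255,4.95,2,-1.2,0,0.1,0, 255,4.95,3.5,-1.2,0,0.1,0, 255,4.95,4.1,-1.2,0,0.1,0, 255,4.95,4.1,-1.2,0,0.1,0]';  python3 - <<'E'
from h import *
im,K,R,t=cam("wrist"); s=get_state();cv2.imwrite("pics/w38.png",im); print(s["width"],s["position"],s["contact_force"]); brass(im,K,R,t,z=s["position"][2]+.0075)
plan((.4848,-.1156,.0243),-.0264)
E
```

```text
clock: 64.28
position: [0.4839, -0.1147, 0.0251]
ee_rot: [0.494, -0.494, 0.506, -0.506]
contact_force: [0.9, 0.3, -2.8]
width: 0.0442
0.04343332255178625 [ 0.48420933 -0.11496344  0.02544792] [-0.08750652  0.17239647 -1.84389446]
px [618. 403.] c 0.595 -0.1533 size [10.9, 22.3] yaw 1.546
px [323. 311.] c 0.4842 -0.1145 size [46.0, 85.7] yaw -0.031
px [586. 280.] c 0.5803 -0.1087 size [24.4, 70.5] yaw -0.027
d [0.06 0.11 0.06] rv [-0.002  0.016  0.001]
```

View pics/w38.png

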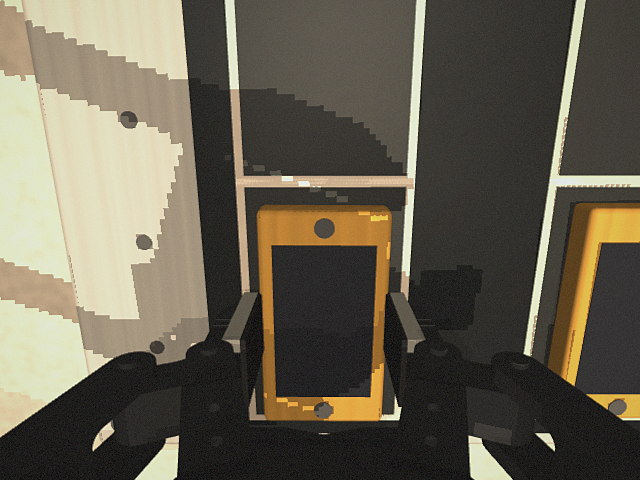

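```bash
python3 -m jog '[255,0.06,0.12,0.05,0,0,0, 255,0.06,0.12,0.05,0,0,0, 80,0.06,0.12,0.05,0,0,0, 80,0.06,0.12,0.05,0,0,0, 80,0.06,0.12,0.05,0,0,0, 60,0,-5,0,0,0,0, 60,0,-10,0,0,0,0, 60,1.5,-16,2,0,0,0, 60,3,-24,3,0,0,0, 60,3,-26,3,0,0,0, 60,3,-26,3,0,0,0]'
python3 - <<'E'
from h import *
im,K,R,t=cam("wrist"); s=get_state(); cv2.imwrite("pics/w39.png",im); brass(im,K,R,t,z=.032); 
im,K,R,t=cam("top"); cv2.imwrite("pics/t39.png",im)
plan((.6315,.187,.35),1.572)
E
```

```text
clock: 65.7
position: [0.5151, -0.1471, 0.2892]
ee_rot: [-0.495, 0.493, -0.503, 0.509]
contact_force: [-0.4, -0.6, -0.5]
width: 0.0658
px [288. 163.] c 0.485 -0.1166 size [46.8, 84.5] yaw -0.034
px [405. 161.] c 0.5969 -0.1178 size [47.3, 84.3] yaw -0.026
d [-33.56  -6.5   11.05] rv [ 2.0000e-03 -1.1437e+01 -4.0000e-03]
```

View pics/w39.png

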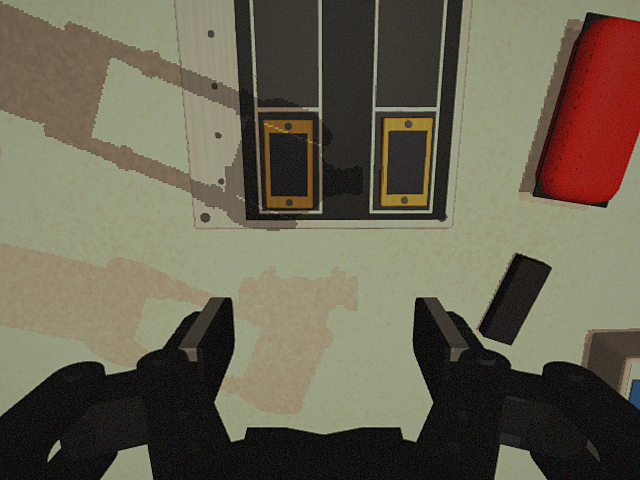

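View pics/t39.png

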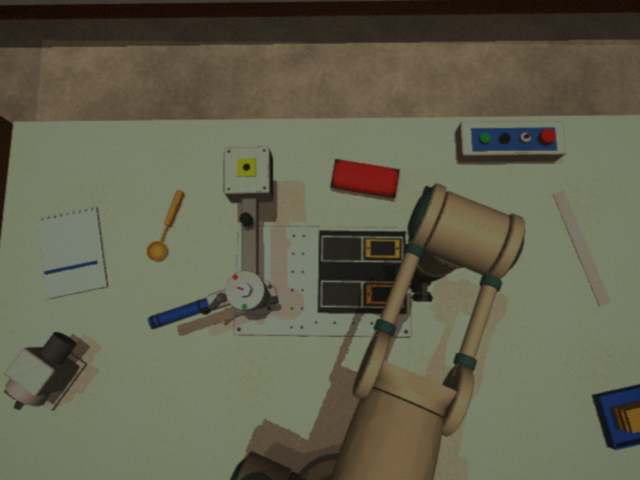

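Both blanks are in their outlines again. I'll swing the head back.

```bash
python3 -m jog '[70,0,-4,0,0,-1,0, 70,-5,-6.4,2,0,-2,0, 70,-10,-6.4,4,0,-3.3,0, 70,-15,-6.4,6,0,-4.5,0, 70,-20,-6.4,8,0,-5.7,0, 70,-25,-6.4,10,0,-6.9,0, 70,-30,-6.4,11,0,-8.1,0, 70,-33.6,-6.4,11,0,-9.3,0, 70,-33.6,-6.4,11,0,-10.5,0, 70,-33.6,-6.4,11,0,-11.4,0, 70,-33.6,-6.4,11,0,-11.4,0, 70,-33.6,-6.4,11,0,-11.4,0]'
python3 - <<'E'
from h import *
im,K,R,t=cam("wrist"); cv2.imwrite("pics/w40.png",im)
plan((.6315,.187,.204),1.572)
E
```

```text
clock: 67.3
position: [0.631, 0.1871, 0.3479]
ee_rot: [-0.707, 0.707, -0.003, 0.001]
contact_force: [-0.0, 0.4, 0.3]
width: 0.062
d [ 0.06 14.43  0.  ] rv [ 0.003 -0.048 -0.012]
```

View pics/w40.png

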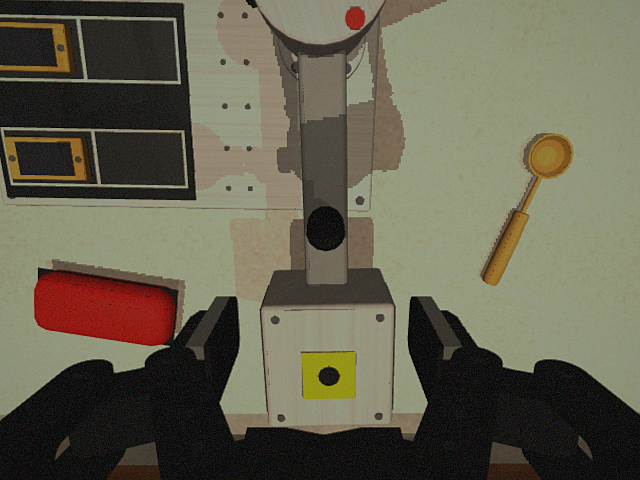

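```bash
python3 -m jog '[70,0,5,0,0,0,0, 70,0,9,0,0,0,0, 70,0,12,0,0,0,0, 70,0,14.4,0,0,0,0, 70,0,14.4,0,0,0,0, 255,0,14.4,0,0,0,0, 255,0,14.4,0,0,0,0, 255,0,14.4,0,0,0,0, 255,0,14.4,0,0,0,0, 255,0,14.4,0,0,0,0]' 60
python3 - <<'E'
from h import *
print(get_state()["contact_force"]); arc((.4815,.1856),-1.37,12)
E
```

```text
clock: 68.6
position: [0.6324, 0.1877, 0.2073]
ee_rot: [0.708, -0.707, 0.0, -0.003]
contact_force: [-0.3, -0.2, 5.9]
width: 0.0241
[-0.32262594 -0.1935323   5.94376261]
r 0.15090392511888434 ang 0.013597342498291335 phi+90 3.137477241246306
[-0.07 -1.72] 0.82
[-0.33 -3.42] 1.64
[-0.79 -5.08] 2.45
[-1.43 -6.68] 3.27
[-2.25 -8.19] 4.09
[-3.23 -9.61] 4.91
[ -4.38 -10.9 ] 5.72
[ -5.66 -12.05] 6.54
[ -7.06 -13.04] 7.36
[ -8.57 -13.88] 8.18
[-10.16 -14.53] 8.99
[-11.82 -15.  ] 9.81
```

```bash
python3 -m jog '[255,-0.07,0,-1.72,0,0.82,0, 255,-0.33,0,-3.42,0,1.64,0, 255,-0.79,0,-5.08,0,2.45,0, 255,-1.43,0,-6.68,0,3.27,0, 255,-2.25,0,-8.19,0,4.09,0, 255,-3.23,0,-9.61,0,4.91,0, 255,-4.38,0,-10.9,0,5.72,0, 255,-5.66,0,-12.05,0,6.54,0, 255,-7.06,0,-13.04,0,7.36,0, 255,-8.57,0,-13.88,0,8.18,0, 255,-10.16,0,-14.53,0,8.99,0, 255,-11.82,0,-15,0,9.81,0]'; python3 -m jog '[255,0,0,0,0,0,0, 255,0,0,0,0,0,0]'
python3 - <<'E'
from h import *
arc((.4815,.1856),-.04,1)
E
```

```text
clock: 70.1
position: [0.5159, 0.0378, 0.2074]
ee_rot: [0.549, -0.544, 0.447, -0.452]
contact_force: [29.0, 10.9, -20.5]
width: 0.0238
clock: 70.35
position: [0.516, 0.0382, 0.2073]
ee_rot: [0.549, -0.544, 0.446, -0.451]
contact_force: [4.7, 2.1, 3.5]
width: 0.0236
r 0.15135196679429958 ang -1.340520590206558 phi+90 1.7670385260927894
[ 0.01 -0.61] 0.29
```

```bash
python3 -m jog '[255,0,0,-0.4,0,0,0, 255,0,0,-0.7,0,0,0, 255,0,0,-0.7,0,0,0]'
python3 - <<'E'
from h import *
print(get_state()["contact_force"]);arc((.4815,.1856),-.04,1)
E
python3 -m jog '[255,0,0,0.6,0,0,0, 255,0,0,0.6,0,0,0, 70,0,0,0.6,0,0,0, 70,0,0,0.6,0,0,0, 70,0,0,0.6,0,0,0, 70,0,-5,0.6,0,0,0, 70,0,-11,0.6,0,0,0, 70,0,-16,0.6,0,0,0, 70,0,-16,0.6,0,0,0]'
python3 - <<'E'
from h import *
im,K,R,t=cam("top"); cv2.imwrite("pics/t41.png",im); crop(im,310,210,200,150,4,"pics/t41c.png")
plan((.437,.258,.35),.316)
E
```

```text
clock: 70.72
position: [0.5161, 0.0382, 0.2073]
ee_rot: [0.553, -0.54, 0.444, -0.454]
contact_force: [21.4, 7.2, -6.6]
width: 0.0239
[21.37657536  7.17216031 -6.61549702]
r 0.1513682611636428 ang -1.3404336222405124 phi+90 1.766345309286115
[ 0.01 -0.61] 0.29
clock: 71.85
position: [0.5133, 0.0373, 0.3697]
ee_rot: [0.549, -0.545, 0.446, -0.451]
contact_force: [-0.3, -0.3, -0.7]
width: 0.0621
d [-23.11   1.65  -3.05] rv [-0.025 -0.851  0.01 ]
```

View pics/t41.png

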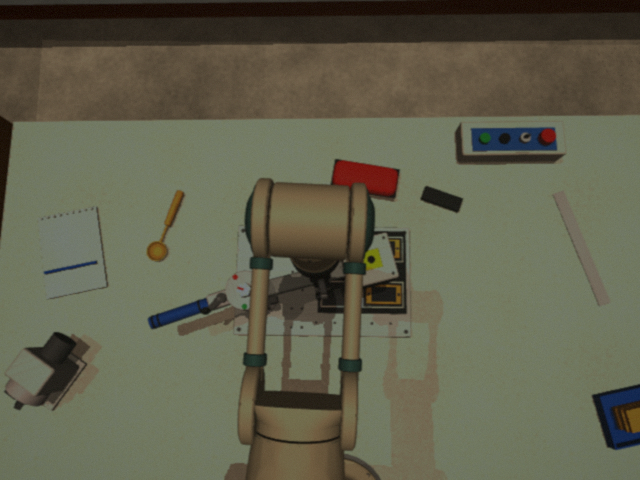

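The head is firmly against its stop (22 N with no further motion) and the blanks are still in place. Now the lever.

```bash
python3 -m jog '[170,-6,0,0,0,-0.85,0, 170,-12,0,-1,0,-0.85,0, 170,-18,0,-2.9,0,-0.85,0, 170,-23.1,1.6,-3,0,-0.85,0, 170,-23.1,1.6,-3,0,-0.85,0, 170,-23.1,1.6,-3,0,-0.85,0, 170,-23.1,1.6,-3,0,-0.85,0]'
python3 - <<'E'
from h import *
im,K,R,t=cam("wrist"); cv2.imwrite("pics/w42.png",im)
tab=px2w(K,R,t,(320,240),.272); plan((.437,.2585,.25),.316)
E
```

```text
clock: 72.78
position: [0.4374, 0.257, 0.3489]
ee_rot: [-0.572, 0.572, -0.416, 0.416]
contact_force: [-0.3, 0.1, 0.4]
width: 0.0281
d [-0.17  9.91  0.  ] rv [ 0.002 -0.015  0.004]
```

View pics/w42.png

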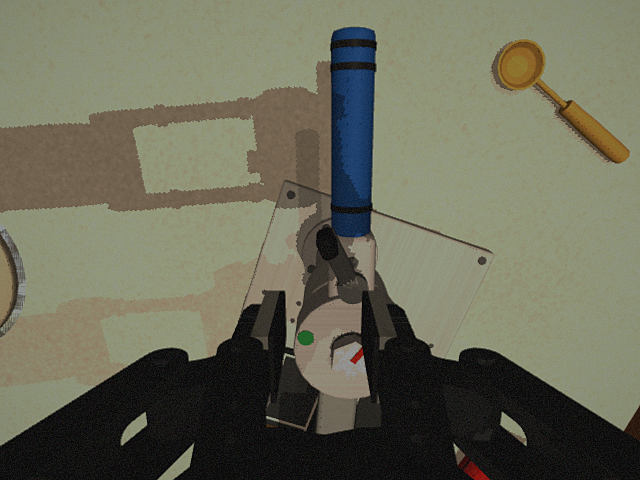

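```bash
python3 -m jog '[170,-0.3,4,0,0,0,0, 170,-0.3,7.5,0,0,0,0, 170,-0.3,9.9,0,0,0,0, 170,-0.3,9.9,0,0,0,0, 170,-0.3,9.9,1.2,0,0,0, 170,-0.3,9.9,2.2,0,0,0, 170,-0.3,9.9,3.1,0,0,0, 170,-0.3,9.9,3.9,0,0,0, 170,-0.3,9.9,4.5,0,0,0, 170,-0.3,9.9,4.7,0,0,0, 170,-0.3,9.9,4.7,0,0,0]'; python3 -m jog '[170,0,0,-0.8,0,0,0, 170,0,-5,-0.8,0,0,0, 120,0,-10,-0.8,0,0,0, 120,0,-14,-0.8,0,0,0, 120,0,-14,-0.8,0,0,0]'
python3 - <<'E'
from h import *
im,K,R,t=cam("wrist"); cv2.imwrite("pics/w43.png",im); np.savez("w43.npz",K=K,R=R,t=t)
E
```

```text
clock: 74.2
position: [0.4812, 0.2748, 0.2503]
ee_rot: [-0.572, 0.573, -0.415, 0.416]
contact_force: [-2.7, -3.1, 1.8]
width: 0.0283
clock: 74.82
position: [0.4748, 0.2742, 0.3941]
ee_rot: [0.576, -0.569, 0.413, -0.417]
contact_force: [0.3, -0.4, -0.4]
width: 0.0453
```

View pics/w43.png

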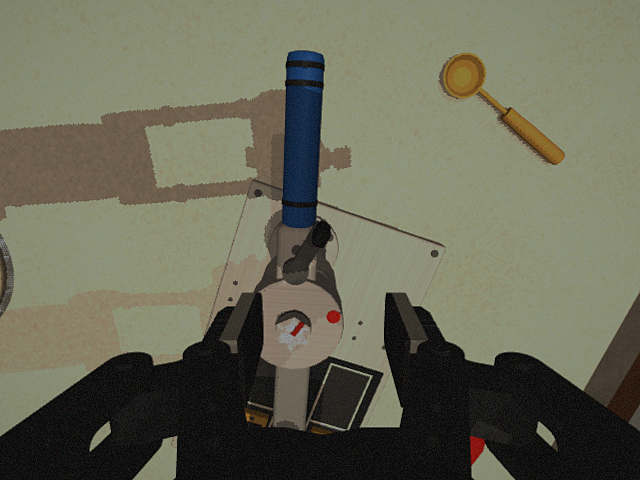

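The lever is on the red side. I'll grasp the handle and tighten.

Run:
```python
from h import *
D=np.load("w43.npz");K,R,t=D["K"],D["R"],D["t"]
h1=px2w(K,R,t,(305.5,58),.222);h2=px2w(K,R,t,(300,215),.222); a=np.arctan2(*(h1-h2)[1::-1]); print(h1,h2,a)
u=np.array([np.cos(a),np.sin(a)]); g=h1[:2]-.053*u; print(g)
plan((*g,.205),a-np.pi/2)
```

```text
[0.42968582 0.37878588 0.222     ] [0.4594641  0.26923265 0.222     ] 1.836199625511357
[0.44358764 0.32764158]
d [-6.05 18.67 -1.3 ] rv [-0.037  0.364 -0.007]
```

```bash
python3 -m jog '[60,-6.1,0,-1,0,0.36,0, 60,-6.1,5,-1,0,0.36,0, 60,-6.1,10,-1,0,0.36,0, 60,-6.1,15,-1,0,0.36,0, 60,-6.1,18.6,-1,0,0.36,0, 60,-6.1,18.6,-1,0,0.36,0, 255,-6.1,18.6,-1,0,0.36,0, 255,-6.1,18.6,-1,0,0.36,0, 255,-6.1,18.6,-1,0,0.36,0, 255,-6.1,18.6,-1,0,0.36,0, 255,-6.1,18.6,-1,0,0.36,0, 255,-6.1,18.6,-1,0,0.36,0]' 80
python3 - <<'E'
from h import *
print(get_state()["contact_force"]);arc((.4815,.1856),-1.47,12)
E
```

```text
clock: 76.38
position: [0.4452, 0.3285, 0.2064]
ee_rot: [0.563, -0.561, 0.429, -0.43]
contact_force: [-2.0, 0.7, 6.5]
width: 0.0249
[-1.97914988  0.74351931  6.4946532 ]
r 0.14742346112489718 ang 1.8198879516858584 phi+90 1.835518478063574
[0.14 1.8 ] 0.88
[0.5  3.57] 1.75
[1.07 5.28] 2.63
[1.84 6.91] 3.51
[2.81 8.43] 4.39
[3.96 9.83] 5.26
[ 5.27 11.07] 6.14
[ 6.72 12.14] 7.02
[ 8.29 13.03] 7.9
[ 9.96 13.72] 8.77
[11.7 14.2] 9.65
[13.49 14.46] 10.53
```

```bash
python3 -m jog '[255,0.14,0,1.8,0,0.88,0, 255,0.5,0,3.57,0,1.75,0, 255,1.07,0,5.28,0,2.63,0, 255,1.84,0,6.91,0,3.51,0, 255,2.81,0,8.43,0,4.39,0, 255,3.96,0,9.83,0,5.26,0, 255,5.27,0,11.07,0,6.14,0, 255,6.72,0,12.14,0,7.02,0, 255,8.29,0,13.03,0,7.9,0, 255,9.96,0,13.72,0,8.77,0, 255,11.7,0,14.2,0,9.65,0, 255,13.49,0,14.46,0,10.53,0]'
python3 - <<'E'
from h import *
print(get_state()["contact_force"],get_state()["width"]);arc((.4815,.1856),-.2,2)
E
```

```text
clock: 77.88
position: [0.6182, 0.2366, 0.2064]
ee_rot: [0.128, -0.128, 0.696, -0.695]
contact_force: [-7.1, 0.9, 6.7]
width: 0.0246
[-7.05750162  0.88142605  6.72775289] 0.024603646028061504
r 0.1459006365988256 ang 0.3568156019360362 phi+90 0.3639185451789628
[0.08 1.46] 0.72
[0.31 2.9 ] 1.43
```

```bash
python3 -m jog '[255,0.03,0,0.73,0,0.36,0, 255,0.08,0,1.46,0,0.72,0, 255,0.18,0,2.2,0,1.07,0, 255,0.31,0,2.9,0,1.43,0, 255,0.31,0,2.9,0,1.43,0]'
python3 - <<'E'
from h import *
print(get_state()["contact_force"],get_state()["width"]);arc((.4815,.1856),-.2,2)
E
```

```text
clock: 78.5
position: [0.6246, 0.2136, 0.2064]
ee_rot: [0.061, -0.061, 0.708, -0.701]
contact_force: [-8.3, 11.5, 7.9]
width: 0.0246
[-8.28165956 11.52765097  7.89333471] 0.024571356235983277
r 0.14583629800599604 ang 0.19288385950537962 phi+90 0.17273104298406072
[0.04 1.46] 0.72
[0.23 2.9 ] 1.43
```

```bash
python3 -m jog '[255,0,0,0.8,0,0.3,0, 255,0.04,0,1.5,0,0.4,0, 255,0.04,0,2.3,0,0.4,0, 255,0.04,0,2.3,0,0.4,0, 255,0.04,0,2.3,0,0.4,0]'
python3 - <<'E'
from h import *
print(get_state()["contact_force"],get_state()["width"]);arc((.4815,.1856),-.2,1)
E
```

```text
clock: 79.12
position: [0.6261, 0.2015, 0.2062]
ee_rot: [0.038, -0.041, 0.717, -0.695]
contact_force: [-10.9, 34.4, 6.7]
width: 0.0244
[-10.92403842  34.41541721   6.74221008] 0.02441050672649474
r 0.14543801998161643 ang 0.10966240658151089 phi+90 0.1126258416273731
[0.3  2.89] 1.43
```

```bash
python3 -m jog '[255,0,0,-1.2,0,0,0, 255,0,0,-2,0,0,0, 255,0,0,-2,0,0,0, 90,0,0,-2,0,0,0, 90,0,0,-2,0,0,0, 60,0,0,-2,0,0,0, 40,0,-5,-2,0,0,0, 40,0,-11,-2,0,0,0, 40,0,-17,-2,0,0,0, 40,0,-20,-2,0,0,0, 40,0,-20,-2,0,0,0]'
python3 - <<'E'
from h import *
im,K,R,t=cam("wrist"); cv2.imwrite("pics/w44.png",im); crop(im,250,250,160,150,5,"pics/w44c.png"); np.savez("w44.npz",K=K,R=R,t=t); plan((.45,-.35,.41),-.02)
E
```

```text
clock: 80.5
position: [0.6294, 0.2049, 0.4082]
ee_rot: [0.042, -0.036, 0.706, -0.706]
contact_force: [0.6, -0.3, -0.8]
width: 0.072
d [23.89 -0.54 53.16] rv [ -0.016 -10.314  -0.019]
```

View pics/w44.png

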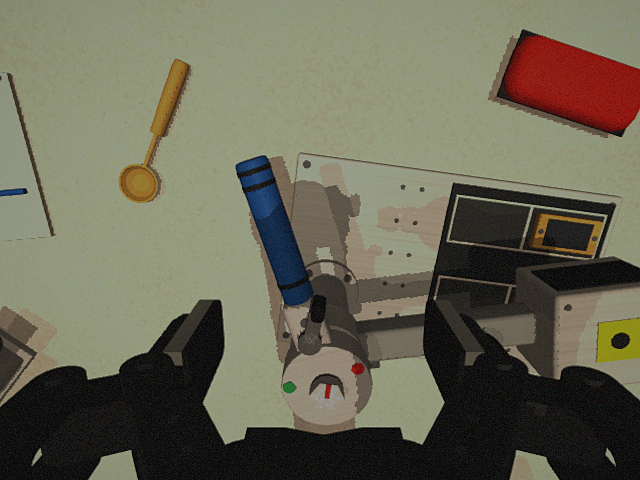

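```bash
python3 -m jog '[60,4,0,9,0,-1.2,0, 60,8,0,15,0,-2.4,0, 60,12,0,21,0,-3.6,0, 60,16,0,27,0,-4.8,0, 60,20,0,33,0,-6,0, 60,23,0,39,0,-7.2,0, 60,23.5,0,45,0,-8.4,0, 60,23.5,0,50,0,-9.6,0, 60,23.5,0,53,0,-10.3,0, 60,23.5,0,53,0,-10.3,0, 60,23.5,0,53,0,-10.3,0, 60,23.5,0,53,0,-10.3,0]'
python3 - <<'E'
from h import *
im,K,R,t=cam("top"); cv2.imwrite("pics/t45.png",im); crop(im,200,250,100,75,8,"pics/t45a.png"); crop(im,310,210,200,150,4,"pics/t45b.png")
im,K,R,t=cam("wrist"); cv2.imwrite("pics/w45.png",im)
im,K,R,t=cam("side"); cv2.imwrite("pics/s45.png",im)
print(get_state()["contact_force"])
E
```

```text
clock: 82.05
position: [0.4529, -0.3472, 0.4027]
ee_rot: [0.495, -0.494, 0.507, -0.504]
contact_force: [0.6, -0.2, 0.2]
width: 0.0654
[0.10089075 0.75406145 0.14362766]
```

View pics/t45a.png

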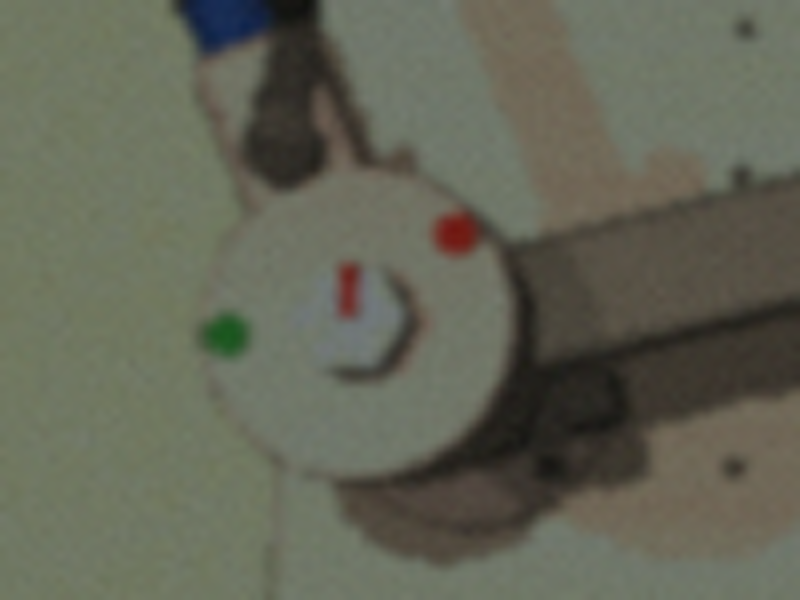

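View pics/t45b.png

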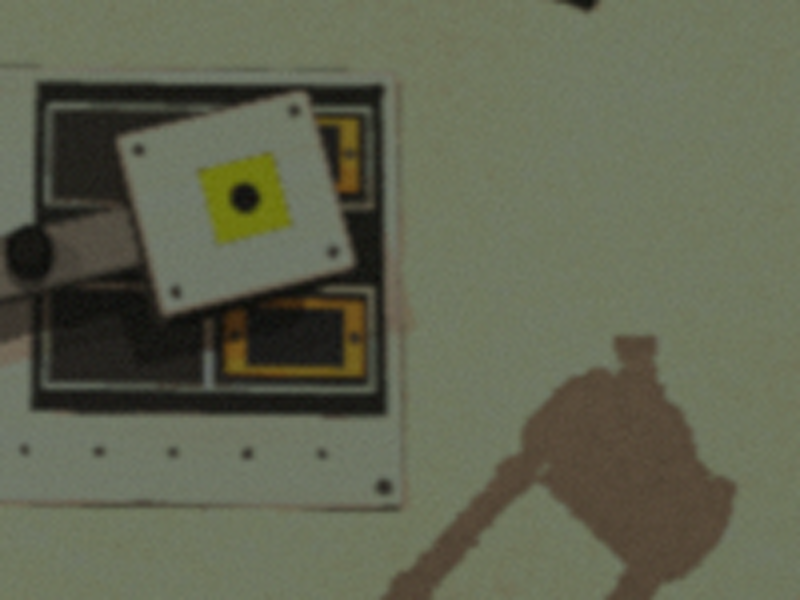

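View pics/w45.png

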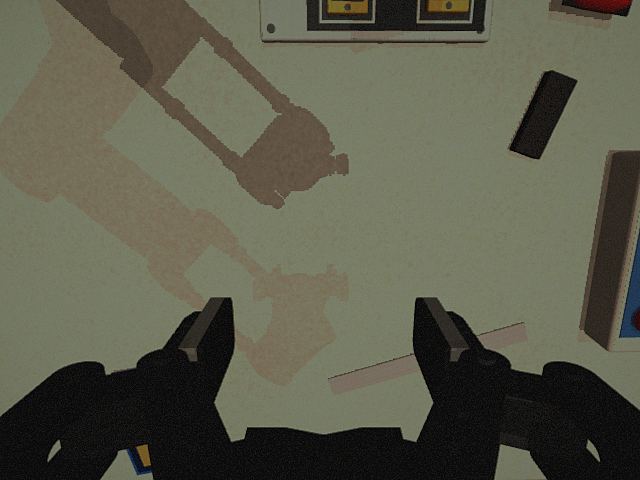

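View pics/s45.png

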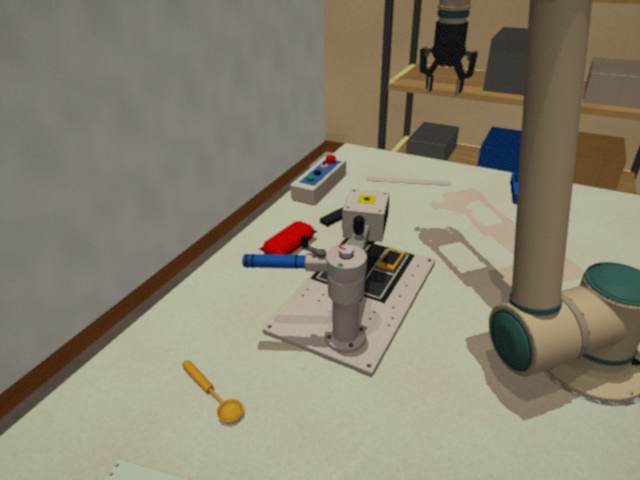

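The index line, lever and head match their starting, tight state, both blanks sit inside their outlines, and the arm is clear. Handing in.

```bash
python3 -c "
from rig import *
print(sign_off())"
```

```text
the job is handed in; nothing more can be done
None
```

I loaded the jig and handed the job in at about 82 s; the checks before hand-in met every end condition, but no verdict came back. Two blanks were on the bench, and I laid each one in an outline of its own.

**Redo:** after the first full pass, with the bolt already tight, I found one blank had been knocked about 40 mm, partly under the head. I loosened the bolt, swung the head clear, put the blank back, and then swung back and tightened again.

**Last checks:**
- **Blanks:** the wrist camera put both about 1 mm from their outline centres and within 0.01 rad of the outlines' direction. The top view after tightening showed them still inside.
- **Head:** against its stop. It took 22 N without moving further, and it sits about 0.02 rad closer to the stop than at the start, which is within the play.
- **Lever:** on the red (tightening) side. I measured it after the first pass at about −0.43 rad. On the redo I only judged it by eye, and it looked the same.
- **Bolt:** held firm at 34 N, and its red index line is back where it started. The picture only resolves that to about 0.05 rad.
- **Bystanders and robot:** the red case, dark stone and brass spoon look unmoved, and the robot touched nothing at hand-in.

The two cameras disagree by about 3 mm on positions. I used the wrist camera's values for gripping and placing.

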